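# Ready the dough sheeter: load the cutter cassette, lock it, set the thickness lever

## Task

Get the dough sheeter ready: swing its orange locking lever out of the way, lay the yellow cutter cassette from the aluminium tray fully home in the bay of the sloping face, and swing the orange lever fully shut over it. Then set the black thickness lever so that it points straight at the red tab, without shifting the tab. Leave everything else on the worktop as it stands.

Things in the scene. Friction and masses are not known exactly. Their poses are not given: they have to be found in the camera images.
- machine: The dough sheeter, fixed: a white wedge 330 mm wide (its y), 230 mm deep (x), its grey face sloping down towards the robot. Origin: on the worktop, 100 mm straight below the face's centre. Face 190 mm up the slope by 330 mm, tilted 0.45 rad (26 deg); low edge 59 mm, high edge 141 mm above the worktop; two steel rollers behind the high edge reach 141 mm.
- bay (a point): Centre of the floor of the cassette bay, a rectangular pocket in the sloping face. Axes: x up the slope, y along the width, z out of the face. In this frame the face is the plane z = +30 mm, spanning x -95..95, y -195..135 mm. The pocket is 30 mm deep, 56 mm along x, 127 mm along y, its mouth chamfered 3 mm.
- tray: Aluminium tray, fixed, 240 (x) by 300 (y) mm, floor 4 mm thick, rim 18 mm high. Origin: centre of its underside.
- cassette: Yellow cutter cassette, loose, 0.35 kg: block 50 (its x) by 120 (y) by 40 mm high (z), steel with yellow ends; centred on top a yellow grip fin 16 (x) by 44 (y) by 32 mm high: 72 mm in all. Origin: centre of its underside. Lies flat in the tray; fits the bay either way round, its y along the bay's y; seated, the block stands 10 mm proud of the face.
- latch (a joint): Orange locking lever: 0 = fully shut, lying down the slope (bay -x) across the bay's +y end; grows to 1.6 rad as its tip swings out to bay +y. Stays where left. Starts part open, in the way; from 1.2 rad on the bay is clear. Turns about the face normal at bay-frame x +50, y +46 mm; knob axis 80 mm from the pivot; arm 90 mm long, 16 wide, 14 to 24 mm above the face.
- latch_knob (a point): Centre of the top of the orange lever's upright round knob: 18 mm diameter, 34 mm tall above the arm, its top 58 mm above the face, its axis along the face normal.
- thickness (a joint): Black thickness lever, 0 to 2.1 rad; grows as its tip swings from the bay's -y side up the slope to bay +x. It points (value - 1.83) rad from bay +x towards bay +y. Stays where left. Turns about the face normal at bay-frame x -45, y -105 mm; knob axis 75 mm from the pivot, tip 83 mm; arm 16 mm wide, 12 to 22 mm above the face.
- thickness_knob (a point): Centre of the top of the thickness lever's white upright round knob: 18 mm diameter, 34 mm tall above the arm, its top 56 mm above the face. Its x axis points along the lever, from pivot to tip.
- tab_mark (a point): Top centre of the red tab, 22 by 10 by 7 mm, standing on the face 108 mm from the thickness lever's pivot; it marks the wanted setting. Its x axis points straight away from the pivot; the lever is set when its x axis is parallel to this one.
- blue_cassette: A cassette of the same size with blue ends and blue fin, not wanted; lies in the tray too. Origin: centre of its underside.
- pastry_wheel: Pastry wheel with green handle, about 170 mm long (x), 46 mm wide, 18 mm high, lying between the cassettes in the tray. Origin: under its middle.
- bowl: Small glass bowl, 110 mm across, 55 mm high. Origin: centre of its underside.
- oil_bottle: Green glass oil bottle, 60 mm across, 165 mm high, between tray and sheeter. Origin: centre of its underside.
- scraper: Stainless dough scraper lying flat, about 100 by 135 mm, 20 mm high. Origin: under its middle.
Not all that is in view belongs to the job. There is more than one size of the cassette; the one meant has the size given above.

How it is judged:
By the outcome, as a careful person would: the job done as asked, in the order asked, and still so for the second after the job is handed in, with the robot touching nothing.
It also fails if it takes over 72 s, if anything falls off the work surface, if the arm or the gripper's body presses on something with over 40 N, if the wrist force passes 120 N, or if a joint passes its speed limit or range.

## Robot

A 6-joint arm with a two-finger parallel gripper is mounted at the origin on the work surface. World frame = base frame: x ahead of the robot, y to its left, z up, the work surface at z = 0. Lengths are in mm, angles in rad, forces in N, time in s.
With the tool pointing down it reaches from about 350 to 875 mm from the base axis. Payload 4.2 kg.
Tool frame: the origin (TCP) lies between the finger pads; the fingertips stand 11 mm ahead of it and the grasp point (between the pads) lies 8 mm behind it (bot.tip_extent is the z of the fingertips in the tool frame, in mm); z points along the fingers, y is the direction in which the jaws open and shut (so a half turn about z gives the same grasp; the last joint's range is limited). The gripper opens to 85 mm and grips with 20 to 120 N. Pads are 22 mm wide; open, the fingers measure 114 mm over their backs; the gripper's body (76 mm by 85 mm) begins 54 mm behind the grasp point. The pads swing forward as they close: fully open they stand 13 mm farther back than shut.
Start: joints at [1.423, 0.385, 0.008, 0, -1.194, -0.259], TCP at [247.262, 573.987, 242.312] pointing down, gripper open.
Joint ranges: [-3.14, 3.14], [-1.21, 2.06], [-1.07, 1.41], [-3.16, 2.05], [-2.99, -0.16], [-3.1, 3.1]. Speed limits (rad/s): [2.79, 2.79, 3.14, 3.14, 3.14, 3.14].

## Interface

Orientations are given as a rotation vector (axis times angle).
In Python, from plant import bot, imaging, workorder gives the robot as it stands.
- The arm moves only by the tool arm_command, never from a script. Its argument "targets" is a list of rows, each an object with "delta_pos": the shift along the world's x, y, z in cm, a list of three; "turn": the turn, a rotation vector about the world's x, y, z in degrees, a list of three; "hand": the gripper command: -1 is shut, 1 is fully open, values between are in proportion. A call has 1 to 8 rows; each row is the pose to reach, as a shift and turn from the pose measured when the call began; what a row does not reach only later rows make up. A row lasts 1/8 s, in which the tool goes at most 62.5 mm and 10.7 degrees, less where a joint would pass 70% of its speed; a pose out of reach is approached as far as the arm can. A call with a gripper value outside its range is refused whole. The fingers move at their own pace and stop on an object; the grip force is fixed at half the most. Time passes only in rows, so rows that repeat a pose let the fingers close. It gives the time, the measured TCP pose, the force and the opening at its end, in the units of the state.
- bot.get_obs(): the state, without advancing time (a new reading comes with each control period).
- imaging.snapshot(name): name is "scene" or "top" or "wrist"; returns the picture (400x640x3 uint8, blue, green, red); there is no depth.
- imaging.camera_model(name): a dict with "fx", "fy", "cx", "cy" (pixels), "rvec" (rotation vector, rad) and "tvec" (3), from world to camera coordinates, as OpenCV has them. Camera axes: x right, y down, z forward; pixel columns grow to the right and rows downward; lengths in mm; the calibration is good to about 2 mm. A picture is of the moment at which its call begins: read the wrist's pose just before it. camera_model takes no time and is no camera call; for the wrist camera it gives the pose at the moment of the call.
- workorder.finish_job(): hands the job in, once; it reports no verdict.
The state is a dict: "time": time; "joint_positions": joint angles; "joint_velocities": joint speeds; "effort": joint torques, N m; "position": TCP position; "ee_rot": TCP orientation; "force": force on the tool from outside, world axes, zero at the start; "moment": the same for the moment, N m; "grip_width": finger opening in mm.
Only numpy, scipy, OpenCV 4.12 (cv2) and the standard library are available. Lean on these libraries where they do the work, as an engineer would, in place of code of your own. Each camera call takes 0.05 s, during which the arm holds its last target. There are 200 camera calls.

## Working session

There is one attempt and no reset: what is moved stays moved. The work goes in short steps, Python scripts to look and compute and a tool call to move; the robot and the scene stay as the last step left them, time stands still between calls to the robot, and variables do not carry over. Pictures are saved under pics/ and viewed, about 8 in all and at most 12, crops included, and the job is handed in when it is done.

Besides the shell and the picture viewer there is one more tool, called after "Request:" as name(argument=value, ...) on one line, values as JSON. arm_command: Moves the arm, as the interface text tells. Its arguments: {"type":"object","properties":{"targets":{"type":"array","items":{"type":"object","properties":{"delta_pos":{"type":"array","items":{"type":"number"}},"turn":{"type":"array","items":{"type":"number"}},"hand":{"type":"number"}}}}},"required":["targets"]}

```bash
mkdir -p pics; ls; python3 - <<'E'
from plant import bot, imaging, workorder
import cv2,numpy as np
for n in("scene","top"):
    cv2.imwrite(f"pics/{n}0.png",imaging.snapshot(n)); m=imaging.camera_model(n); print(n,m)
print(bot.get_obs(), bot.tip_extent)
E
```

```text
pics
scene {'fx': 373.3505802952252, 'fy': 373.3505802952252, 'cx': 320.7611218689983, 'cy': 199.74183712828793, 'rvec': array([ 1.29755279,  2.26340419, -0.9393713 ]), 'tvec': array([ 252.88647331, -196.34588946, 1254.38595518])}
top {'fx': 414.9166535639283, 'fy': 414.9166535639283, 'cx': 325.7317024785746, 'cy': 199.31942552376117, 'rvec': array([ 2.12064994, -2.125859  ,  0.21194036]), 'tvec': array([ -19.50443144,  471.31811693, 1177.24592203])}
{'time': 0.1, 'joint_positions': array([ 1.42260944e+00,  3.85497534e-01,  6.76038717e-03, -4.51407302e-04,
       -1.19402533e+00, -2.58609473e-01]), 'joint_velocities': array([ 0.00117046, -0.0023243 ,  0.00295941,  0.00174799, -0.0018835 ,
        0.00211342]), 'effort': array([-7.58285187e-04, -3.93318772e+01,  1.88930279e+01,  4.19797495e+00,
       -2.58542052e-03,  5.78344029e-06]), 'position': array([247.06762858, 573.53888905, 241.31691643]), 'ee_rot': array([ 3.07483305e+00, -6.34452107e-01, -4.87334417e-04]), 'force': array([ 0.93234436, -0.19406347,  0.28993833]), 'moment': array([-0.01297597, -0.02772775, -0.03438993]), 'grip_width': 85.62623671729533} 11.0
```

View pics/top0.png

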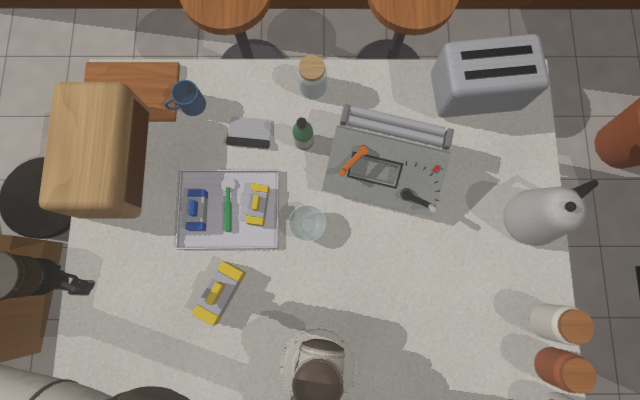

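View pics/scene0.png

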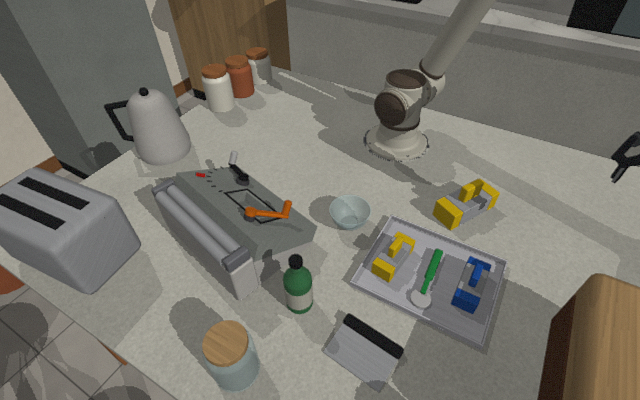

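Top view: the yellow cassette in the tray is at (257,203). The look-alikes are a larger yellow one outside the tray at (217,293) and the blue one in the tray at (197,208). I choose (257,203) and check it in a close crop, together with the machine.

```bash
python3 - <<'E'
import cv2,numpy as np
a=cv2.imread("pics/top0.png")
m=cv2.resize(a[95:220,315:465],None,fx=5,fy=5,interpolation=cv2.INTER_CUBIC)
for i in range(0,150,10):
    cv2.putText(m,str(315+i),(i*5,8),0,.3,(0,0,255),1); cv2.line(m,(i*5,10),(i*5,14),(0,0,255),1)
for i in range(0,125,10):
    cv2.putText(m,str(95+i),(0,i*5+4),0,.3,(0,0,255),1)
cv2.imwrite("pics/m.png",m[:600])
t=cv2.resize(a[165:255,170:285],None,fx=6,fy=6,interpolation=cv2.INTER_CUBIC)
for i in range(0,115,10):
    cv2.putText(t,str(170+i),(i*6,8),0,.3,(0,0,255),1); cv2.line(t,(i*6,10),(i*6,14),(0,0,255),1)
for i in range(5,90,10):
    cv2.putText(t,str(165+i),(0,i*6+4),0,.3,(0,0,255),1)
cv2.imwrite("pics/t.png",t)
E
```

```text
(no output)
```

View pics/m.png

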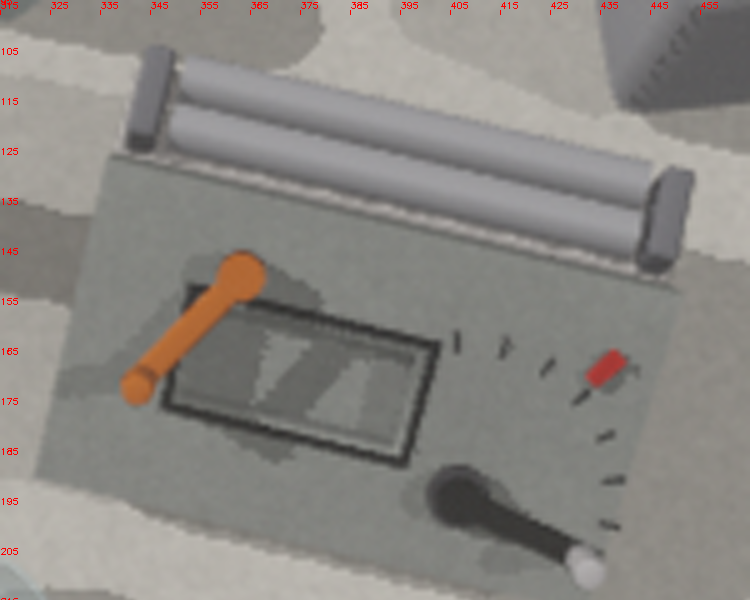

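View pics/t.png

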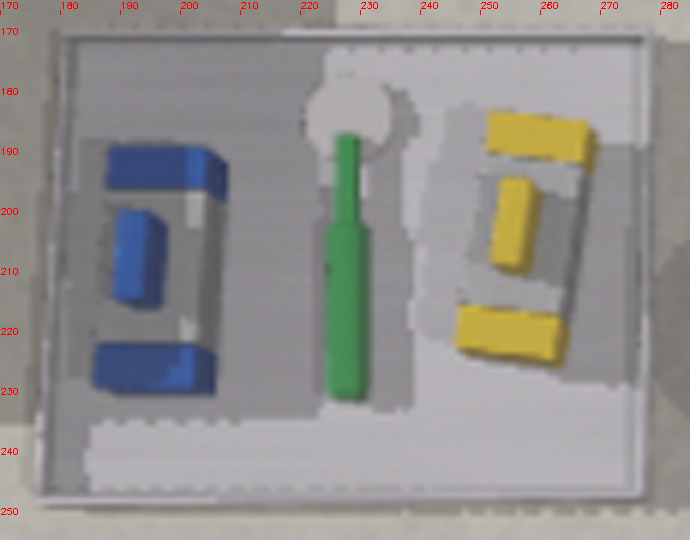

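```bash
cat > h.py <<'E'
import numpy as np,cv2
from scipy.spatial.transform import Rotation as R
from scipy.optimize import least_squares
T=0.45
def proj(P,m):
    return cv2.projectPoints(np.float64(P).reshape(-1,1,3),m["rvec"],m["tvec"],np.array([[m["fx"],0,m["cx"]],[0,m["fy"],m["cy"]],[0,0,1.]]),None)[0].reshape(-1,2)
def ray(uv,m,z):
    Rm=R.from_rotvec(m["rvec"]).as_matrix(); c=-Rm.T@m["tvec"]
    d=Rm.T@np.array([(uv[0]-m["cx"])/m["fx"],(uv[1]-m["cy"])/m["fy"],1]); return c+d*(z-c[2])/d[2]
def bayframe(X,Y,yaw):
    Rz=R.from_rotvec([0,0,yaw]).as_matrix()
    B=Rz@np.array([[np.cos(T),0,-np.sin(T)],[0,1,0],[np.sin(T),0,np.cos(T)]])
    return np.array([X,Y,100.])+B@[0,30,-30],B
def b2w(P,p): o,B=bayframe(*p[:3]); return o+np.float64(P)@B.T
def latch(q,h,r=80): return [50-r*np.cos(q),46+r*np.sin(q),30+h]
def thick(q,h,r=75): a=q-1.83; return [-45+r*np.cos(a),-105+r*np.sin(a),30+h]
E
python3 - <<'E'
from h import *
from plant import imaging
m=imaging.camera_model("top")
px=lambda u,v:[315+(u+.5)/5-.5,95+(v+.5)/5-.5]
obs=np.array([px(110,154),px(680,290),px(35,477),px(240,277),px(137,383),px(458,496),px(588,572),px(607,368)])
bay=np.array([px(188,284),px(440,344),px(407,467),px(163,407)])
def model(p):
    return b2w([[95,135,30],[95,-195,30],[-95,135,30],[50,46,54],latch(p[3],58),[-45,-105,52],thick(p[4],56),thick(p[5],7,108)],p)
f=lambda p:np.r_[(proj(model(p),m)-obs).ravel(),proj(b2w([[0,0,30]],p),m)[0]-bay.mean(0)]
s=least_squares(f,[650,-100,-.2,.9,.5,1.4]); print(s.x.round(3)); print(s.fun.reshape(-1,2).round(2))
p=s.x;np.save("p.npy",p)
print("bay o",b2w([0,0,0],p),"latchknob",b2w(latch(p[3],58),p),"thk",b2w(thick(p[4],56),p))
bm=b2w([[28,63.5,30],[28,-63.5,30],[-28,-63.5,30],[-28,63.5,30]],p);print((proj(bm,m)-bay).round(2))
tp=lambda u,v:[170+(u+.5)/6-.5,165+(v+.5)/6-.5]
for q in[(490,112),(588,132),(457,330),(557,347)]: print("blk",ray(tp(*q),m,44).round(1))
for q in[(503,178),(538,180),(525,270),(491,262)]: print("fin",ray(tp(*q),m,76).round(1))
c=-R.from_rotvec(m["rvec"]).as_matrix().T@m["tvec"];print("cam",c)
w=imaging.camera_model("wrist");Rm=R.from_rotvec(w["rvec"]).as_matrix();print("wrist cam",-Rm.T@w["tvec"],Rm,w["fx"])
E
```

```text
[ 5.40891e+02 -1.88428e+02 -2.44000e-01  5.56000e-01  4.20000e-02
  1.23400e+00]
[[-0.79  0.15]
 [ 0.67  0.05]
 [-0.31 -0.39]
 [ 0.13 -0.5 ]
 [-0.41  0.41]
 [ 0.58  0.66]
 [ 0.22  0.13]
 [ 0.08 -0.07]
 [-0.18 -0.53]]
bay o [ 560.79712852 -162.46567339   72.98658693] latchknob [529.29048871 -63.68397185 144.42637419] thk [ 428.03107148 -313.10906938  123.82698899]
[[ 2.77  3.13]
 [-3.96  1.49]
 [-2.49 -4.31]
 [ 3.19 -2.62]]
blk [520.6 200.4  44. ]
blk [510.4 151.7  44. ]
blk [411.7 213.   44. ]
blk [403.3 164.2  44. ]
fin [480.6 187.5  76. ]
fin [479.6 170.7  76. ]
fin [435.8 175.7  76. ]
fin [439.7 192.   76. ]
cam [ 237.35253813  -12.43818069 1245.76812265]
wrist cam [324.33658592 541.01792237 373.28426782] [[-0.39565688 -0.91839733  0.00140752]
 [-0.86738707  0.37418381  0.32806424]
 [-0.30181999  0.12858001 -0.94465437]] 321.35618625082583
```

Machine fit is within 0.8 px, and the cassette measures about 50×112 mm, so it is the small one. I'm moving above the machine for a close look.

Request:
arm_command(targets=[{"delta_pos": [29.5,-76.5,10],"turn": [0,0,-22],"hand": 1},{"delta_pos": [29.5,-76.5,10],"turn": [0,0,-22],"hand": 1},{"delta_pos": [29.5,-76.5,10],"turn": [0,0,-22],"hand": 1},{"delta_pos": [29.5,-76.5,10],"turn": [0,0,-22],"hand": 0},{"delta_pos": [29.5,-76.5,10],"turn": [0,0,-22],"hand": 0},{"delta_pos": [29.5,-76.5,10],"turn": [0,0,-22],"hand": 0},{"delta_pos": [29.5,-76.5,10],"turn": [0,0,-22],"hand": 0},{"delta_pos": [29.5,-76.5,10],"turn": [0,0,-22],"hand": 0}])

```text
time: 1.1
position: [425.7, 108.8, 302.4]
ee_rot: [2.898, -1.209, -0.001]
force: [1.0, 1.9, 0.8]
grip_width: 42.7
```

Request:
arm_command(targets=[{"delta_pos": [11.5,-30,3],"turn": [0,0,0],"hand": 0},{"delta_pos": [11.5,-30,3],"turn": [0,0,0],"hand": 0},{"delta_pos": [11.5,-30,3],"turn": [0,0,0],"hand": 0},{"delta_pos": [11.5,-30,3],"turn": [0,0,0],"hand": 0},{"delta_pos": [11.5,-30,3],"turn": [0,0,0],"hand": 0},{"delta_pos": [11.5,-30,3],"turn": [0,0,0],"hand": 0},{"delta_pos": [11.5,-30,3],"turn": [0,0,0],"hand": 0},{"delta_pos": [11.5,-30,3],"turn": [0,0,0],"hand": 0}])

```text
time: 2.1
position: [540.3, -190.1, 332.4]
ee_rot: [2.899, -1.207, -0.002]
force: [-0.3, 0.2, 0.4]
grip_width: 42.6
```

```bash
python3 - <<'E'
from h import *
from plant import bot,imaging
m=imaging.camera_model("wrist");im=imaging.snapshot("wrist");np.save("w1.npy",dict(m,**{"obs":0}),allow_pickle=True)
p=np.load("p.npy")
cv2.imwrite("pics/w1raw.png",im)
b=cv2.resize(im,(800,500),interpolation=cv2.INTER_CUBIC)
P=b2w([[95,135,30],[95,-195,30],[-95,135,30],[-95,-195,30],[50,46,54],latch(p[3],58),[-45,-105,52],thick(p[4],56),thick(p[5],7,108),[28,63.5,30],[28,-63.5,30],[-28,-63.5,30],[-28,63.5,30]],p)
for u,v in proj(P,m)*1.25: cv2.drawMarker(b,(int(u),int(v)),(255,0,255),0,8,1)
cv2.imwrite("pics/w1.png",b);print(proj(P,m).round(0).tolist(),bot.get_obs()["position"])
E
```

```text
[[134.0, 184.0], [421.0, -4.0], [244.0, 264.0], [457.0, 146.0], [231.0, 182.0], [240.0, 256.0], [388.0, 166.0], [466.0, 160.0], [410.0, 67.0], [230.0, 188.0], [325.0, 130.0], [346.0, 164.0], [258.0, 215.0]] [ 540.36819113 -189.89760364  332.62741474]
```

View pics/w1.png

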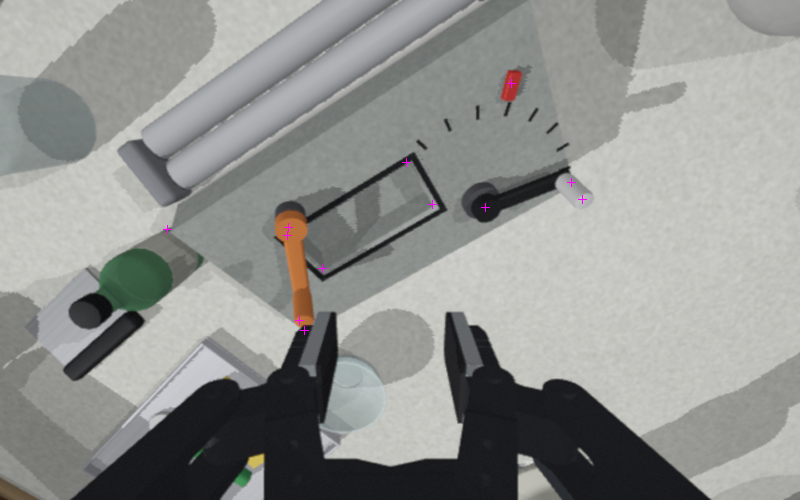

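```bash
python3 - <<'E'
import cv2
im=cv2.imread("pics/w1raw.png")[45:255,205:485]
b=cv2.resize(im,None,fx=2.8,fy=2.8,interpolation=cv2.INTER_CUBIC)
for i in range(0,280,20): cv2.putText(b,str(205+i),(int(i*2.8),8),0,.3,(0,0,255),1)
for i in range(0,210,20): cv2.putText(b,str(45+i),(0,int(i*2.8)+4),0,.3,(0,0,255),1)
cv2.imwrite("pics/w1c.png",b)
E
```

```text
(no output)
```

View pics/w1c.png

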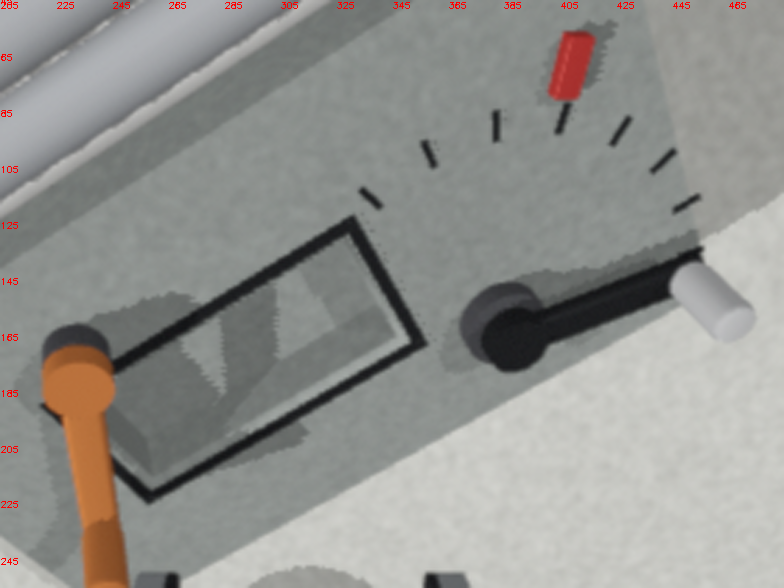

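```bash
python3 - <<'E'
from h import *
from plant import imaging
m=imaging.camera_model("top");w=np.load("w1.npy",allow_pickle=True).item()
px=lambda u,v:[315+(u+.5)/5-.5,95+(v+.5)/5-.5]
pw=lambda u,v:[205+(u+.5)/2.8-.5,45+(v+.5)/2.8-.5]
ot=np.array([px(110,154),px(680,290),px(35,477),px(240,277),px(137,383),px(458,496),px(588,572),px(607,368),px(188,284),px(440,344),px(407,467),px(163,407)])
ow=np.array([pw(78,381),pw(515,340),pw(738,323),pw(570,66),pw(353,216),pw(427,344),pw(149,504)])
def f(p):
    e=p[6];fr=[[28+e,63.5+e,30],[28+e,-63.5-e,30],[-28-e,-63.5-e,30],[-28-e,63.5+e,30]]
    k=[[50,46,54],latch(p[3],58),[-45,-105,52],thick(p[4],56),thick(p[5],7,108)]
    t=proj(b2w([[95,135,30],[95,-195,30],[-95,135,30]]+k+fr,p),m)-ot
    v=proj(b2w([k[0]]+k[2:]+fr[1:],p),w)-ow
    return np.r_[t.ravel(),v.ravel()]
s=least_squares(f,list(np.load("p.npy"))+[6],loss='soft_l1');p=s.x;print(p.round(3));print(f(p).reshape(-1,2).round(2).tolist())
s2=least_squares(lambda x:f(x)[24:],p);print("wrist only",s2.x.round(3))
np.save("p.npy",p)
E
```

```text
[ 5.38947e+02 -1.88764e+02 -2.46000e-01  5.74000e-01  6.50000e-02
  1.26300e+00  9.20100e+00]
[[-0.56, 0.68], [0.89, 0.88], [-0.23, 0.1], [0.31, 0.11], [-0.65, 0.62], [0.67, 1.39], [0.58, 0.4], [-0.5, -0.1], [0.56, -0.18], [0.25, -0.18], [-0.09, 0.17], [-0.54, 0.25], [-0.09, 1.76], [1.06, 1.28], [-0.5, -0.07], [0.14, -0.01], [-0.39, -1.36], [-0.64, -1.41], [-0.58, -1.67]]
wrist only [ 5.386690e+02 -1.887410e+02 -2.470000e-01  3.998441e+03  6.900000e-02
  1.267000e+00  9.341000e+00]
```

```bash
python3 - <<'E'
from h import *
from plant import imaging
m=imaging.camera_model("top");w=np.load("w1.npy",allow_pickle=True).item()
px=lambda u,v:[315+(u+.5)/5-.5,95+(v+.5)/5-.5]
pw=lambda u,v:[205+(u+.5)/2.8-.5,45+(v+.5)/2.8-.5]
ot=np.array([px(110,154),px(680,290),px(35,477),px(240,277),px(137,383),px(458,496),px(588,572),px(607,368),px(188,284),px(440,344),px(407,467),px(163,407)])
ow=np.array([pw(78,381),pw(515,340),pw(738,323),pw(570,66),pw(353,216),pw(427,344),pw(149,504)])
def f(p):
    e=p[6];fr=[[28+e,63.5+e,30],[28+e,-63.5-e,30],[-28-e,-63.5-e,30],[-28-e,63.5+e,30]]
    k=[[50,46,p[7]],latch(p[3],58),[-45,-105,p[8]],thick(p[4],56),thick(p[5],7,108)]
    t=proj(b2w([[95,135,30],[95,-195,30],[-95,135,30]]+k+fr,p),m)-ot
    v=proj(b2w([k[0]]+k[2:]+fr[1:],p),w)-ow
    return np.r_[t.ravel(),v.ravel()]
s=least_squares(f,list(np.load("p.npy"))+[54,52],loss='soft_l1');p=s.x;print(p.round(3));print(f(p).reshape(-1,2).round(2).tolist())
np.save("p.npy",p)
E
cat >> h.py <<'E'
def rows(cur,tgts,hand):
    """cur=obs; tgts=[(pos,Rmat)] -> prints delta cm and turn deg"""
    R0=R.from_rotvec(cur["ee_rot"])
    for (P,M),h in zip(tgts,hand):
        print({"delta_pos":((np.array(P)-cur["position"])/10).round(2).tolist(),"turn":np.degrees((R.from_matrix(M)*R0.inv()).as_rotvec()).round(1).tolist(),"hand":h})
def tool(B,jaw,zoff=0):
    """tool z = -normal, tool y = jaw dir given in bay frame"""
    z=-B[:,2]; y=B@np.array([*jaw,0.]); y/=np.linalg.norm(y); return np.c_[np.cross(y,z),y,z]
E
```

```text
[ 5.38328e+02 -1.88432e+02 -2.44000e-01  5.80000e-01  7.10000e-02
  1.26300e+00  9.23500e+00  4.96460e+01  4.83330e+01]
[[-0.76, 0.99], [0.74, 0.97], [-0.31, 0.43], [0.17, 0.17], [-0.87, 0.81], [0.49, 1.26], [0.62, 0.4], [-0.61, 0.03], [0.4, 0.08], [0.13, -0.02], [-0.16, 0.38], [-0.66, 0.54], [-0.0, -0.01], [-0.05, -0.13], [-0.36, -0.06], [0.13, 0.52], [-0.29, -0.79], [-0.44, -0.96], [-0.26, -1.06]]
```

```bash
python3 - <<'E'
from h import *
from plant import bot
p=np.load("p.npy");o,B=bayframe(*p[:3]);q=p[3]
M=tool(B,[-np.sin(q),-np.cos(q)])
rows(bot.get_obs(),[(b2w(latch(q,100),p),M),(b2w(latch(q,39),p),M)],[0,0])
c=bot.get_obs();c["position"]=b2w(latch(q,39),p);c["ee_rot"]=R.from_matrix(M).as_rotvec()
qs=np.linspace(q,1.5,9)[1:]
rows(c,[(b2w(latch(x,39),p),tool(B,[-np.sin(x),-np.cos(x)])) for x in qs],[-1]*8)
E
```

```text
{'delta_pos': [-3.0, 13.19, -14.99], 'turn': [-5.7, -25.2, -2.0], 'hand': 0}
{'delta_pos': [-0.43, 12.55, -20.49], 'turn': [-5.7, -25.2, -2.0], 'hand': 0}
{'delta_pos': [0.66, 0.6, 0.24], 'turn': [2.8, -0.7, -5.9], 'hand': -1}
{'delta_pos': [1.37, 1.11, 0.51], 'turn': [5.6, -1.4, -11.9], 'hand': -1}
{'delta_pos': [2.13, 1.54, 0.82], 'turn': [8.3, -2.1, -17.8], 'hand': -1}
{'delta_pos': [2.92, 1.87, 1.15], 'turn': [11.1, -2.8, -23.7], 'hand': -1}
{'delta_pos': [3.73, 2.09, 1.51], 'turn': [13.9, -3.5, -29.7], 'hand': -1}
{'delta_pos': [4.56, 2.22, 1.88], 'turn': [16.7, -4.2, -35.6], 'hand': -1}
{'delta_pos': [5.4, 2.24, 2.27], 'turn': [19.5, -4.9, -41.5], 'hand': -1}
{'delta_pos': [6.22, 2.16, 2.67], 'turn': [22.3, -5.5, -47.5], 'hand': -1}
```

Request:
arm_command(targets=[{"delta_pos": [-3,13.2,-6],"turn": [-5.7,-25.2,-2.0],"hand": 0},{"delta_pos": [-3,13.2,-10],"turn": [-5.7,-25.2,-2.0],"hand": 0},{"delta_pos": [-3,13.2,-15],"turn": [-5.7,-25.2,-2.0],"hand": 0},{"delta_pos": [-3,13.2,-15],"turn": [-5.7,-25.2,-2.0],"hand": 0},{"delta_pos": [-3,13.2,-15],"turn": [-5.7,-25.2,-2.0],"hand": 0}])

```text
time: 2.78
position: [506.9, -55.7, 180.2]
ee_rot: [-2.745, 1.192, -0.669]
force: [1.3, -0.9, 0.5]
grip_width: 42.6
```

```bash
python3 - <<'E'
from h import *
from plant import bot,imaging
p=np.load("p.npy");o,B=bayframe(*p[:3]);q=p[3];M=tool(B,[-np.sin(q),-np.cos(q)])
c=bot.get_obs();m=imaging.camera_model("wrist");im=imaging.snapshot("wrist")
for h in(58,24):
    for u,v in proj(b2w(latch(q,h),p),m): cv2.drawMarker(im,(int(u),int(v)),(255,0,255),0,8,1);print(u,v)
cv2.imwrite("pics/w2.png",im)
rows(c,[(b2w(latch(q,70),p),M),(b2w(latch(q,39),p),M)],[0,0])
E
```

```text
310.46957715477595 227.46001864557928
310.7221850358582 206.76904857122278
{'delta_pos': [1.61, -0.54, -2.45], 'turn': [-0.0, -0.2, -0.3], 'hand': 0}
{'delta_pos': [2.92, -0.87, -5.24], 'turn': [-0.0, -0.2, -0.3], 'hand': 0}
```

View pics/w2.png

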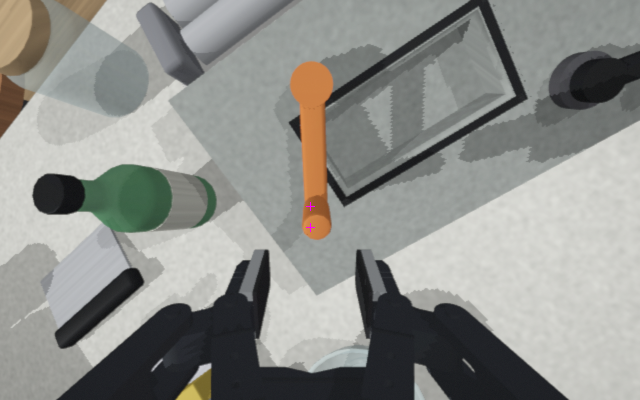

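```bash
python3 - <<'E'
from h import *
from plant import bot,imaging
p=np.load("p.npy");m=imaging.camera_model("wrist")
obs=np.array([[526,98],[344,206],[289,122],[312,84],[317,227]])
def g(p):
    e=p[6];return proj(b2w([[-28-e+0*0,-63.5-e,30],[-28-e,63.5+e,30],[28+e,63.5+e,30],[50,46,p[7]],latch(p[3],58)],p),m)-obs
print(g(p).round(1).tolist())
def f(x):
    y=p.copy();y[:4]=x;return g(y).ravel()
s=least_squares(f,p[:4]);print(s.x.round(3),s.fun.round(1));p[:4]=s.x
np.save("p2.npy",p)
o,B=bayframe(*p[:3]);q=p[3];M=tool(B,[-np.sin(q),-np.cos(q)]);c=bot.get_obs()
rows(c,[(b2w(latch(q,70),p),M),(b2w(latch(q,39),p),M)],[0,0])
E
```

```text
[[-1.5, -2.8], [-1.7, -2.5], [-1.7, -2.1], [-2.9, -2.6], [-8.6, -1.0]]
[ 5.36134e+02 -1.88197e+02 -2.48000e-01  5.28000e-01] [ 0.8 -0.2 -0.3 -0.6  0.  -0.3 -0.7 -0.5  0.1  1.3]
{'delta_pos': [1.27, -0.81, -2.38], 'turn': [-1.2, -0.1, 2.1], 'hand': 0}
{'delta_pos': [2.58, -1.14, -5.17], 'turn': [-1.2, -0.1, 2.1], 'hand': 0}
```

The knob top is at (317,227), and q is about 0.53. The fit is corrected by about 2 mm, so I descend and grip.

Request:
arm_command(targets=[{"delta_pos": [1.3,-0.8,-2.4],"turn": [-1.2,0,2],"hand": 0},{"delta_pos": [2.6,-1.15,-5.2],"turn": [-1.2,0,2],"hand": 0},{"delta_pos": [2.6,-1.15,-5.2],"turn": [-1.2,0,2],"hand": 0},{"delta_pos": [2.6,-1.15,-5.2],"turn": [-1.2,0,2],"hand": -1},{"delta_pos": [2.6,-1.15,-5.2],"turn": [-1.2,0,2],"hand": -1},{"delta_pos": [2.6,-1.15,-5.2],"turn": [-1.2,0,2],"hand": -1},{"delta_pos": [2.6,-1.15,-5.2],"turn": [-1.2,0,2],"hand": -1}])

```text
time: 3.7
position: [534.3, -65.5, 145.6]
ee_rot: [-2.794, 1.149, -0.645]
force: [-6.3, 0.1, 8.0]
grip_width: 14.9
```

```bash
cat >> h.py <<'E'
def arc(c,p,q0,q1,sgn,piv,n=8,hand=-1):
    """rigid rotation about face normal at bay point piv, from measured pose; sgn of rotation about normal as q grows"""
    o,B=bayframe(*p[:3]); P0=b2w([*piv,30],p)
    t=[]
    for k in range(1,n+1):
        r=R.from_rotvec(B[:,2]*sgn*(q1-q0)*k/n)
        t.append((P0+r.apply(c["position"]-P0),(r*R.from_rotvec(c["ee_rot"])).as_matrix()))
    rows(c,t,[hand]*n)
def inbay(c,p):
    o,B=bayframe(*p[:3]); return (B.T@(c["position"]-o)).round(1)
E
python3 - <<'E'
from h import *
from plant import bot
p=np.load("p2.npy");c=bot.get_obs();b=inbay(c,p);print(b,np.hypot(b[0]-50,b[1]-46),np.arctan2(b[1]-46,50-b[0]),c["force"],c["grip_width"])
arc(c,p,p[3],1.5,-1,(50,46))
E
```

```text
[-8.9 88.5 85. ] 72.63236193323193 0.6250509855755971 [-6.27694807  0.10619059  8.02316508] 14.885241126246168
{'delta_pos': [0.66, 0.54, 0.24], 'turn': [2.9, -0.7, -6.3], 'hand': -1}
{'delta_pos': [1.36, 0.99, 0.52], 'turn': [5.9, -1.5, -12.5], 'hand': -1}
{'delta_pos': [2.11, 1.34, 0.83], 'turn': [8.8, -2.2, -18.8], 'hand': -1}
{'delta_pos': [2.88, 1.6, 1.16], 'turn': [11.7, -3.0, -25.1], 'hand': -1}
{'delta_pos': [3.68, 1.75, 1.51], 'turn': [14.7, -3.7, -31.3], 'hand': -1}
{'delta_pos': [4.48, 1.8, 1.88], 'turn': [17.6, -4.5, -37.6], 'hand': -1}
{'delta_pos': [5.27, 1.74, 2.26], 'turn': [20.5, -5.2, -43.9], 'hand': -1}
{'delta_pos': [6.05, 1.57, 2.64], 'turn': [23.5, -5.9, -50.1], 'hand': -1}
```

```bash
python3 - <<'E'
from h import *
from plant import bot,imaging
im=imaging.snapshot("wrist");s=imaging.snapshot("scene")
a=cv2.resize(im[100:400,120:520],(800,600))[:, :]
b=cv2.resize(s[120:260,170:350],(396,308),interpolation=cv2.INTER_CUBIC)
a[:308,:396]=b
cv2.imwrite("pics/w3.png",a); print(bot.get_obs()["joint_positions"])
E
```

```text
[ 0.08973315  0.17142425 -0.92582413  1.1033587  -0.16116219 -0.36814166]
```

View pics/w3.png

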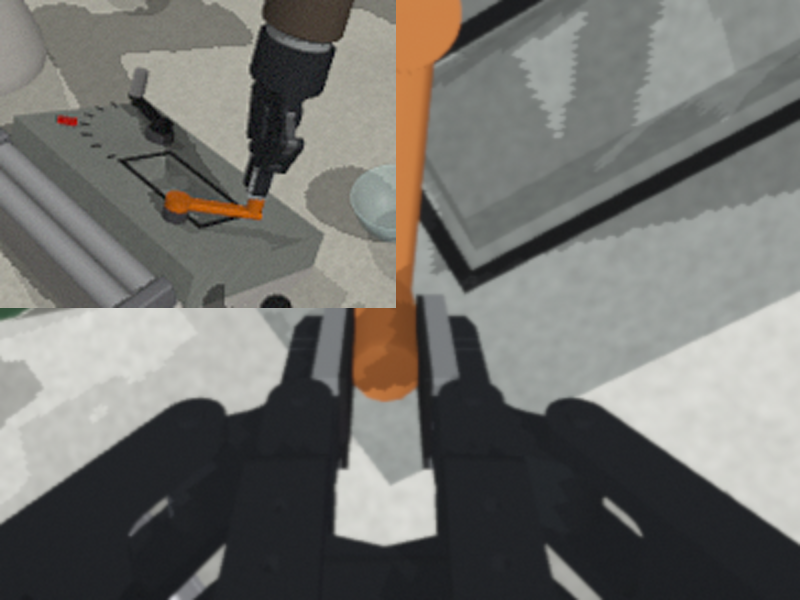

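The wrist joint j5 is at its limit (-0.16): a steep tilt this close in aligns the tool with the forearm. The knob is gripped near its top. Swinging outward relieves j5, so I'll swing part way and check the joints.

Request:
arm_command(targets=[{"delta_pos": [0.66,0.54,0.24],"turn": [2.9,-0.7,-6.3],"hand": -1},{"delta_pos": [1.36,1.0,0.52],"turn": [5.9,-1.5,-12.5],"hand": -1},{"delta_pos": [2.1,1.34,0.83],"turn": [8.8,-2.2,-18.8],"hand": -1}])

```text
time: 4.18
position: [555.1, -51.5, 153.9]
ee_rot: [-2.475, 1.596, -0.597]
force: [1.0, -1.9, -1.2]
grip_width: 15.4
```

```bash
cat >> h.py <<'E'
import json
def log():
    from plant import bot
    c=bot.get_obs();open("log.txt","a").write(json.dumps([list(c["joint_positions"]),list(c["position"]),list(c["ee_rot"])])+"\n")
    print("t",round(c["time"],2),"j",c["joint_positions"].round(2),"pos",c["position"].round(1),"F",c["force"].round(1),"w",round(c["grip_width"],1));return c
E
python3 - <<'E'
from h import *
p=np.load("p2.npy");c=log();b=inbay(c,p);print(b,np.hypot(b[0]-50,b[1]-46),np.arctan2(b[1]-46,50-b[0]))
arc(c,p,.97,1.5,-1,(50,46),5)
E
```

```text
t 4.17 j [ 0.19  0.19 -0.84  0.84 -0.23 -0.56] pos [555.1 -51.5 153.9] F [ 1.  -1.9 -1.2] w 15.4
[  9.8 107.2  85.2] 73.22212780300775 0.9896117994148138
{'delta_pos': [0.68, 0.23, 0.29], 'turn': [2.6, -0.6, -5.5], 'hand': -1}
{'delta_pos': [1.38, 0.38, 0.6], 'turn': [5.1, -1.3, -10.9], 'hand': -1}
{'delta_pos': [2.08, 0.45, 0.92], 'turn': [7.7, -1.9, -16.4], 'hand': -1}
{'delta_pos': [2.78, 0.44, 1.25], 'turn': [10.2, -2.6, -21.9], 'hand': -1}
{'delta_pos': [3.47, 0.35, 1.58], 'turn': [12.8, -3.2, -27.3], 'hand': -1}
```

Clean, so I continue the swing and then release upward along the normal.

Request:
arm_command(targets=[{"delta_pos": [0.7,0.23,0.3],"turn": [2.6,-0.6,-5.5],"hand": -1},{"delta_pos": [1.4,0.38,0.6],"turn": [5.1,-1.3,-11],"hand": -1},{"delta_pos": [2.1,0.45,0.92],"turn": [7.7,-1.9,-16.4],"hand": -1},{"delta_pos": [2.8,0.44,1.25],"turn": [10.2,-2.6,-22],"hand": -1},{"delta_pos": [3.5,0.35,1.6],"turn": [12.8,-3.2,-27.3],"hand": -1},{"delta_pos": [3.5,0.35,1.6],"turn": [12.8,-3.2,-27.3],"hand": 0},{"delta_pos": [3.5,0.35,1.6],"turn": [12.8,-3.2,-27.3],"hand": 0},{"delta_pos": [3.5,0.35,1.6],"turn": [12.8,-3.2,-27.3],"hand": 0}])

```text
time: 5.18
position: [589.8, -48.1, 170.1]
ee_rot: [-1.911, 2.112, -0.5]
force: [0.1, -0.2, -0.0]
grip_width: 43.0
```

```bash
python3 - <<'E'
from h import *
p=np.load("p2.npy");c=log();b=inbay(c,p);print(b,np.hypot(b[0]-50,b[1]-46),np.arctan2(b[1]-46,50-b[0]))
# vertical pose above cassette: tool x along -0.115, y = jaw
th=-.115;x=np.array([np.cos(th),np.sin(th),0]);z=np.array([0,0,-1.]);M=np.c_[x,np.cross(z,x),z]
rows(c,[((459.5,182,180),M)],[0])
E
```

```text
t 5.17 j [ 0.23  0.23 -0.69  0.61 -0.31 -0.88] pos [589.8 -48.1 170.1] F [ 0.1 -0.2 -0. ] w 43.0
[ 46.4 119.   85.4] 73.08871321893689 1.5215211777553748
{'delta_pos': [-13.03, 23.01, 0.99], 'turn': [-14.6, 22.8, 87.6], 'hand': 0}
```

Request:
arm_command(targets=[{"delta_pos": [-2.5,0.6,5.5],"turn": [0,0,0],"hand": 0},{"delta_pos": [-4,1,9],"turn": [-3,5,18],"hand": 0},{"delta_pos": [-7,8,8],"turn": [-6,9,35],"hand": 0},{"delta_pos": [-10,15,8],"turn": [-9,13,52],"hand": 0},{"delta_pos": [-13,23,8],"turn": [-12,18,70],"hand": 0.3},{"delta_pos": [-13,23,8],"turn": [-14.6,22.8,87.6],"hand": 0.3},{"delta_pos": [-13,23,8],"turn": [-14.6,22.8,87.6],"hand": 0.3},{"delta_pos": [-13,23,8],"turn": [-14.6,22.8,87.6],"hand": 0.3}])

```text
time: 6.18
position: [459.3, 182.7, 250.3]
ee_rot: [-3.012, 0.652, -0.124]
force: [0.6, 0.7, -0.1]
grip_width: 55.8
```

```bash
python3 - <<'E'
from h import *
from plant import imaging
p=np.load("p2.npy");c=log();print(c["ee_rot"])
m=imaging.camera_model("wrist");im=imaging.snapshot("wrist");np.save("w4.npy",m,allow_pickle=True)
a=im.copy();cx,cy,th=459.5,182,-.115
d=np.array([np.cos(th),np.sin(th)]);n=np.array([-d[1],d[0]])
for hl,hw,z in((60,25,44),(22,8,76)):
    P=[[*(np.array([cx,cy])+d*i*hl+n*j*hw),z] for i,j in((1,1),(1,-1),(-1,-1),(-1,1))]
    cv2.polylines(a,[np.int32(proj(P,m).round())],True,(255,0,255),1)
cv2.imwrite("pics/w4.png",cv2.resize(a,(800,500),interpolation=cv2.INTER_CUBIC))
E
```

```text
t 6.17 j [ 0.73  0.11 -0.37  0.04 -1.    0.4 ] pos [459.3 182.7 250.3] F [ 0.6  0.7 -0.1] w 55.8
[-3.01186766  0.65183398 -0.1236331 ]
```

View pics/w4.png

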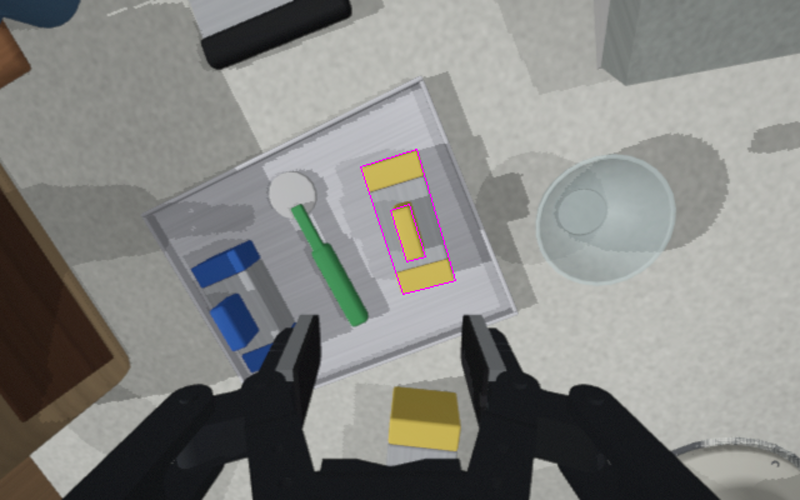

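The projected outline for (459.5, 182), yaw -0.115, matches the cassette's block and fin. I descend onto the fin.

```bash
python3 - <<'E'
from h import *
c=log()
th=-.115;x=np.array([np.cos(th),np.sin(th),0]);z=np.array([0,0,-1.]);M=np.c_[x,np.cross(z,x),z]
rows(c,[((459.5,182,110),M),((459.5,182,60),M)],[0,0])
E
```

```text
t 6.22 j [ 0.72  0.11 -0.36  0.04 -1.01  0.4 ] pos [460.7 183.  250.4] F [1.6 1.1 1.5] w 55.6
{'delta_pos': [-0.12, -0.1, -14.04], 'turn': [-3.0, 4.8, 17.6], 'hand': 0}
{'delta_pos': [-0.12, -0.1, -19.04], 'turn': [-3.0, 4.8, 17.6], 'hand': 0}
```

Request:
arm_command(targets=[{"delta_pos": [-0.1,-0.1,-6],"turn": [-1.5,2.4,9],"hand": 0},{"delta_pos": [-0.1,-0.1,-11],"turn": [-3,4.8,17.6],"hand": 0},{"delta_pos": [-0.1,-0.1,-14],"turn": [-3,4.8,17.6],"hand": 0},{"delta_pos": [-0.1,-0.1,-16],"turn": [-3,4.8,17.6],"hand": 0},{"delta_pos": [-0.1,-0.1,-19],"turn": [-3,4.8,17.6],"hand": 0},{"delta_pos": [-0.1,-0.1,-19],"turn": [-3,4.8,17.6],"hand": 0}])

```text
time: 6.98
position: [458.3, 180.6, 58.7]
ee_rot: [3.133, -0.185, -0.006]
force: [-0.0, -0.3, 0.8]
grip_width: 42.7
```

```bash
python3 - <<'E'
from h import *
c=log();th=-.115;x=np.array([np.cos(th),np.sin(th),0]);z=np.array([0,0,-1.]);M=np.c_[x,np.cross(z,x),z]
rows(c,[((459.5,182,60),M)],[-1])
E
```

```text
t 6.97 j [ 0.71  0.39 -0.54 -0.   -0.65  0.75] pos [458.3 180.6  58.7] F [-0.  -0.3  0.8] w 42.7
{'delta_pos': [0.12, 0.14, 0.13], 'turn': [0.2, -0.2, 0.2], 'hand': -1}
```

Request:
arm_command(targets=[{"delta_pos": [0.1,0.1,0.1],"turn": [0,0,0],"hand": -1},{"delta_pos": [0.1,0.1,0.1],"turn": [0,0,0],"hand": -1},{"delta_pos": [0.1,0.1,0.1],"turn": [0,0,0],"hand": -1},{"delta_pos": [0.1,0.1,0.1],"turn": [0,0,0],"hand": -1},{"delta_pos": [0.1,0.1,4],"turn": [0,0,0],"hand": -1},{"delta_pos": [0.1,0.1,8],"turn": [0,0,0],"hand": -1},{"delta_pos": [0.1,0.1,12],"turn": [0,0,0],"hand": -1},{"delta_pos": [0.1,0.1,14],"turn": [0,0,0],"hand": -1}])

```text
time: 7.98
position: [459.3, 182.0, 200.6]
ee_rot: [3.135, -0.186, -0.003]
force: [0.1, 0.3, -3.4]
grip_width: 14.8
```

```bash
python3 - <<'E'
from h import *
log()
L=[json.loads(l) for l in open("log.txt")]
L.append([[1.42260944,.385497534,.00676,-.00045,-1.19402533,-.25860947],[247.0676,573.5389,241.3169],[3.07483,-.634452,-.000487]])
L.append([[0.08973315,0.17142425,-0.92582413,1.1033587,-0.16116219,-0.36814166],[534.3,-65.5,145.6],[-2.794,1.149,-.645]])
rz=lambda q:R.from_rotvec([0,0,q]);ry=lambda q:R.from_rotvec([0,q,0]);rx=lambda q:R.from_rotvec([q,0,0])
def fk(j,k,s):
    r0,h,a,b,d,t,y0=k
    # forearm frame: x along forearm
    A=rz(j[0]); P=np.array([r0,y0,h])+ry(j[1]).apply([0,0,a]); F=ry(j[1]-j[2]); P=P+F.apply([b,0,d])
    W=F*rx(s[0]*j[3])*ry(-j[4]); P=P+W.apply([t,0,0]); 
    T=A*W*rx(s[1]*j[5])
    return A.apply(P),T
for s in((1,1),(1,-1),(-1,1),(-1,-1)):
    f=lambda k:np.concatenate([fk(j,k,s)[0]-P for j,P,_ in L])
    so=least_squares(f,[50,400,400,400,0,250,-160],loss='soft_l1');print(s,so.cost.round(2),so.x.round(1))
    print((R.from_rotvec(L[-1][2]).inv()*fk(L[-1][0],so.x,s)[1]).as_matrix().round(2).tolist(),(R.from_rotvec(L[0][2]).inv()*fk(L[0][0],so.x,s)[1]).as_matrix().round(2).tolist())
json.dump(L,open("L.json","w"))
E
```

```text
t 7.97 j [ 0.71  0.2  -0.37 -0.   -1.01  0.75] pos [459.3 182.  200.6] F [ 0.1  0.3 -3.4] w 14.8
(1, 1) 315.68 [  90.1  286.6  540.6  296.6   24.9  463.5 -180.6]
[[-0.21, -0.09, 0.97], [-0.19, -0.97, -0.13], [0.96, -0.21, 0.19]] [[-0.32, -0.8, 0.5], [-0.09, -0.5, -0.86], [0.94, -0.32, 0.09]]
(1, -1) 315.68 [  90.1  286.6  540.6  296.6   24.9  463.5 -180.6]
[[-0.21, 0.59, 0.78], [-0.19, -0.81, 0.56], [0.96, -0.03, 0.28]] [[-0.32, 0.1, 0.94], [-0.09, -0.99, 0.08], [0.94, -0.06, 0.33]]
(-1, 1) 374.26 [ 134.   201.6  476.2  258.6   40.8  345.4 -157.4]
[[0.0, -0.74, -0.67], [0.0, 0.67, -0.74], [1.0, 0.0, 0.0]] [[-0.0, -0.43, -0.9], [0.0, 0.9, -0.43], [1.0, -0.0, -0.0]]
(-1, -1) 374.26 [ 134.   201.6  476.2  258.6   40.8  345.4 -157.4]
[[0.0, -1.0, -0.0], [0.0, 0.0, -1.0], [1.0, 0.0, 0.0]] [[-0.0, -1.0, -0.0], [0.0, 0.0, -1.0], [1.0, -0.0, 0.0]]
```

```bash
cat > fk.py <<'E'
from h import *
rz=lambda q:R.from_rotvec([0,0,q]);ry=lambda q:R.from_rotvec([0,q,0]);rx=lambda q:R.from_rotvec([q,0,0])
C=R.from_matrix([[0,-1,0],[0,0,-1],[1,0,0]])
def fk(j,k):
    r0,h,a,b,d,t,y0,y1,z1=k
    A=rz(j[0]);F=ry(j[1]-j[2]);W=F*rx(-j[3])*ry(-j[4])
    P=np.array([r0,y0,h])+ry(j[1]).apply([0,0,a])+F.apply([b,0,d])+W.apply([t,y1,z1])
    return A.apply(P),A*W*rx(-j[5])*C.inv()
def ik(P,Rt,k,j0):
    f=lambda j:np.r_[(fk(j,k)[0]-P)/100,(fk(j,k)[1]*Rt.inv()).as_rotvec()]
    s=least_squares(f,j0);return s.x,np.abs(s.fun).max()
E
python3 - <<'E'
from fk import *
L=json.load(open("L.json"))
print(len(L))
f=lambda k:np.concatenate([fk(j,k)[0]-P for j,P,_ in L])
so=least_squares(f,[50,400,400,400,0,250,-80,-80,0],loss='soft_l1');k=so.x;print(so.cost,k.round(1),np.abs(f(k)).max())
np.save("k.npy",k)
print((R.from_rotvec(L[-1][2]).inv()*fk(L[-1][0],k)[1]).magnitude())
p=np.load("p2.npy");o,B=bayframe(*p[:3])
j0=L[0][0]
for h in(56,90,130,160):
    M=R.from_matrix(tool(B,[1,0])) ; M2=R.from_matrix(tool(B,[-1,0]))
    for N in(M,M2):
        P=b2w([0,0,h],p);j,e=ik(P,N,k,[0,.3,-.7,.3,-.4,-.3]);print(h,P.round(0),j.round(2),round(e,4),np.degrees(np.arctan2(N.as_matrix()[1,0],N.as_matrix()[0,0])).round())
for t in(.45,.3,.2):
  for q,(fn,s) in {0:(latch,(50,46)),1.26:(thick,0),.07:(thick,0)}.items():
    P=b2w(fn(q,42),p)
    B2=R.from_rotvec(B[:,1]*(.45-t)).as_matrix()@B   # less tilt
    N=R.from_matrix(tool(B2,[0,-1]));j,e=ik(P,N,k,[0,.3,-.7,.3,-.4,-.3]);print(t,fn.__name__,q,P.round(0),j.round(2),round(e,4),np.degrees(np.arccos(-N.as_matrix()[2,2])).round())
E
```

```text
8
0.00040223734743549677 [   0.   160.6  564.9  421.8   -0.   286.7   -0.  -159.8   -0. ] 0.019423685217631714
0.0003619581662398236
56 [ 533. -156.  123.] [-0.1   0.23 -0.9   0.99 -0.05  2.02] 0.0301 76.0
56 [ 533. -156.  123.] [-0.1   0.23 -0.9   0.99 -0.05 -1.12] 0.0301 -104.0
90 [ 518. -153.  154.] [-0.44  0.15 -0.94  1.96  0.09  1.36] 0.0 76.0
90 [ 518. -153.  154.] [-0.04  0.16 -0.89  0.85 -0.12 -1.04] 0.0 -104.0
130 [ 501. -148.  190.] [ 0.07  0.08 -0.79  0.47 -0.3   2.41] 0.0 76.0
130 [ 501. -148.  190.] [ 0.07  0.08 -0.79  0.47 -0.3  -0.73] 0.0 -104.0
160 [ 489. -145.  217.] [ 0.09  0.02 -0.75  0.38 -0.4   2.48] 0.0 76.0
160 [ 489. -145.  217.] [ 0.09  0.02 -0.75  0.38 -0.4  -0.66] 0.0 -104.0
0.45 latch 0 [ 511. -103.  125.] [-0.39  0.18 -0.96  2.15  0.04 -0.45] 0.0456 26.0
0.45 thick 1.26 [ 506. -300.  146.] [-0.73  0.25 -0.84  1.93  0.22  0.07] 0.0 26.0
0.45 thick 0.07 [ 430. -315.  112.] [-0.6   0.23 -0.98  1.2   0.16  0.7 ] 0.0 26.0
0.3 latch 0 [ 511. -103.  125.] [ 0.16  0.22 -0.74  0.34 -0.36  0.86] 0.0 17.0
0.3 thick 1.26 [ 506. -300.  146.] [-0.26  0.3  -0.43 -0.01 -0.55  1.59] 0.0 17.0
0.3 thick 0.07 [ 430. -315.  112.] [-0.34  0.27 -0.56 -0.07 -0.44  1.72] 0.0 17.0
0.2 latch 0 [ 511. -103.  125.] [ 0.15  0.25 -0.6   0.15 -0.54  1.05] 0.0 11.0
0.2 thick 1.26 [ 506. -300.  146.] [-0.26  0.33 -0.36 -0.   -0.68  1.59] 0.0 11.0
0.2 thick 0.07 [ 430. -315.  112.] [-0.34  0.3  -0.51 -0.03 -0.57  1.69] 0.0 11.0
```

The FK fit is exact (0.02 mm). It shows that a full 26° tool tilt is out of reach at the bay. I'll set the cassette back down and regrip the fin end-to-end (jaws along its y) with the tool leaned relative to it, so less tool tilt is needed at the bay.

Request:
arm_command(targets=[{"delta_pos": [0,0,-6],"turn": [0,0,0],"hand": -1},{"delta_pos": [0,0,-11],"turn": [0,0,0],"hand": -1},{"delta_pos": [0,0,-13.7],"turn": [0,0,0],"hand": -1},{"delta_pos": [0,0,-14.2],"turn": [0,0,0],"hand": -1},{"delta_pos": [0,0,-14.2],"turn": [0,0,0],"hand": -1},{"delta_pos": [0,0,-14.2],"turn": [0,0,0],"hand": 0},{"delta_pos": [0,0,-14.2],"turn": [0,0,0],"hand": 0},{"delta_pos": [0,0,-8],"turn": [0,0,0],"hand": 0.5}])

```text
time: 8.98
position: [456.9, 180.3, 116.9]
ee_rot: [3.128, -0.186, -0.018]
force: [1.9, 0.9, 0.5]
grip_width: 59.7
```

```bash
python3 - <<'E'
from fk import *
k=np.load("k.npy");p=np.load("p2.npy");o,B=bayframe(*p[:3]);c=log()
e=.2
def pick(e,pos):
    th=-.115; y=np.array([np.cos(th),np.sin(th),0]); x=np.array([np.cos(th-np.pi/2),np.sin(th-np.pi/2),0]); C=np.c_[x,y,[0,0,1]]
    return C
for e in(.2,.25,.3):
    # tool in cassette frame: lean toward +x by e ; tool z=-(up), tool y=-y_c so that tool x=+x_c
    Rel=R.from_rotvec([0,e,0]).as_matrix()@np.diag([1,-1,-1])
    N=R.from_matrix(pick(e,0)@Rel);j,er=ik(np.array([459.5,182,61]),N,k,[.7,.4,-.5,0,-.65,-.8]);print(e,"pick",j.round(2),round(er,4))
    for h in(59,100,150):
        N2=R.from_matrix(B@Rel);j,er=ik(b2w([0,0,h],p),N2,k,[.1,.3,-.7,.3,-.4,1.2]);print(h,j.round(2),round(er,4))
E=.25
Rel=R.from_rotvec([0,E,0]).as_matrix()@np.diag([1,-1,-1])
N=pick(0,0)@Rel
rows(c,[((459.5,182,130),N),((459.5,182,61),N)],[.5,.5])
E
```

```text
t 8.97 j [ 0.71  0.3  -0.48 -0.   -0.81  0.75] pos [456.9 180.3 116.9] F [1.9 0.9 0.5] w 59.7
0.2 pick [ 0.6   0.36 -0.5  -0.27 -0.6  -0.5 ] 0.0
59 [ 0.04  0.28 -0.56  0.15 -0.49  1.16] 0.0
100 [ 0.05  0.2  -0.55  0.13 -0.58  1.16] 0.0
150 [ 0.07  0.11 -0.53  0.12 -0.7   1.17] 0.0
0.25 pick [ 0.57  0.36 -0.48 -0.35 -0.6  -0.41] 0.0
59 [ 0.04  0.3  -0.51  0.1  -0.57  1.21] 0.0
100 [ 0.05  0.22 -0.5   0.09 -0.66  1.21] 0.0
150 [ 0.06  0.13 -0.48  0.09 -0.77  1.2 ] 0.0
0.3 pick [ 0.54  0.36 -0.46 -0.43 -0.6  -0.32] 0.0
59 [ 0.03  0.32 -0.46  0.07 -0.65  1.24] 0.0
100 [ 0.04  0.24 -0.45  0.06 -0.73  1.24] 0.0
150 [ 0.05  0.16 -0.43  0.06 -0.84  1.23] 0.0
{'delta_pos': [0.26, 0.17, 1.31], 'turn': [12.3, 9.0, -89.4], 'hand': 0.5}
{'delta_pos': [0.26, 0.17, -5.59], 'turn': [12.3, 9.0, -89.4], 'hand': 0.5}
```

Request:
arm_command(targets=[{"delta_pos": [0.2,0.2,1.5],"turn": [1.2,0.9,-10.7],"hand": 0.5},{"delta_pos": [0.2,0.2,1.5],"turn": [3.5,2.6,-32],"hand": 0.5},{"delta_pos": [0.2,0.2,1.5],"turn": [6,4.5,-55],"hand": 0.5},{"delta_pos": [0.2,0.2,1.5],"turn": [9.8,7.2,-89.5],"hand": 0.5},{"delta_pos": [0.2,0.2,1.5],"turn": [9.8,7.2,-89.5],"hand": 0.5},{"delta_pos": [0.2,0.2,1.5],"turn": [9.8,7.2,-89.5],"hand": 0.5},{"delta_pos": [0.2,0.2,1.5],"turn": [9.8,7.2,-89.5],"hand": 0.5},{"delta_pos": [0.2,0.2,1.5],"turn": [9.8,7.2,-89.5],"hand": 0.5}])

```text
time: 9.98
position: [459.1, 182.4, 131.8]
ee_rot: [-2.069, 2.161, 0.198]
force: [0.5, -0.7, 0.4]
grip_width: 63.9
```

```bash
cat >> fk.py <<'E'
REL=R.from_rotvec([0,.2,0]).as_matrix()@np.diag([1,-1,-1])
def cas(th): # cassette frame, y at world angle th
    return np.c_[[np.sin(th),-np.cos(th),0],[np.cos(th),np.sin(th),0],[0,0,1.]]
E
python3 - <<'E'
from fk import *
from plant import imaging
c=log()
N=cas(-.115)@REL
rows(c,[((459.5,182,61),N)],[.5])
m=imaging.camera_model("wrist");a=imaging.snapshot("wrist")
cx,cy,th=459.5,182,-.115
d=np.array([np.cos(th),np.sin(th)]);n=np.array([-d[1],d[0]])
for hl,hw,z in((60,25,44),(22,8,76)):
    P=[[*(np.array([cx,cy])+d*i*hl+n*j*hw),z] for i,j in((1,1),(1,-1),(-1,-1),(-1,1))]
    cv2.polylines(a,[np.int32(proj(P,m).round())],True,(255,0,255),1)
cv2.imwrite("pics/w5.png",a)
E
```

```text
t 9.97 j [ 0.61  0.25 -0.43 -0.22 -0.77 -0.5 ] pos [459.1 182.4 131.8] F [ 0.5 -0.7  0.4] w 63.9
{'delta_pos': [0.04, -0.04, -7.08], 'turn': [0.3, 0.2, -4.1], 'hand': 0.5}
```

View pics/w5.png

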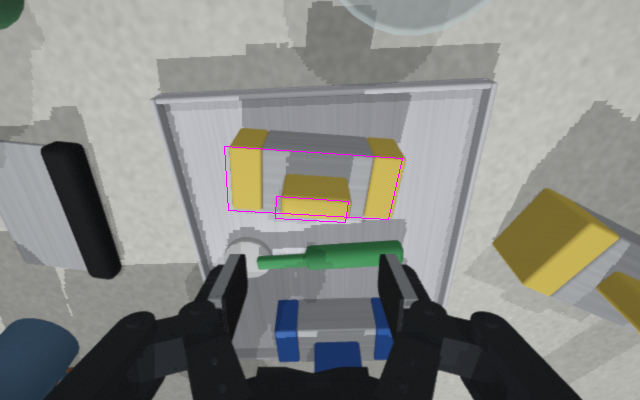

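The cassette now sits about 2.5 mm lower in x (fin at px (280..351, 195..221), prediction 3–5 px to the left). I descend at x=457 and grip.

Request:
arm_command(targets=[{"delta_pos": [-0.2,0,-3.5],"turn": [0.3,0.2,-4.1],"hand": 0.5},{"delta_pos": [-0.2,0,-5.5],"turn": [0.3,0.2,-4.1],"hand": 0.5},{"delta_pos": [-0.2,0,-7.1],"turn": [0.3,0.2,-4.1],"hand": 0.5},{"delta_pos": [-0.2,0,-7.1],"turn": [0.3,0.2,-4.1],"hand": 0.5},{"delta_pos": [-0.2,0,-7.1],"turn": [0.3,0.2,-4.1],"hand": -1},{"delta_pos": [-0.2,0,-7.1],"turn": [0.3,0.2,-4.1],"hand": -1},{"delta_pos": [-0.2,0,-7.1],"turn": [0.3,0.2,-4.1],"hand": -1},{"delta_pos": [-0.2,0,-7.1],"turn": [0.3,0.2,-4.1],"hand": -1}])

```text
time: 11.02
position: [457.3, 182.4, 61.7]
ee_rot: [-1.981, 2.232, 0.199]
force: [1.5, -0.5, 5.2]
grip_width: 43.0
```

```bash
python3 - <<'E'
from fk import *
c=log();np.save("grip.npy",np.r_[c["position"],c["ee_rot"]])
# tool in cassette frame at the grip
G=cas(-.115).T@R.from_rotvec(c["ee_rot"]).as_matrix();print(R.from_matrix(G@REL.T).as_rotvec().round(3))
p=np.load("p2.npy");o,B=bayframe(*p[:3])
rows(c,[(b2w([0,0,150],p),B@REL)],[-1])
E
```

```text
t 11.03 j [ 0.61  0.36 -0.5  -0.27 -0.59 -0.51] pos [457.3 182.4  61.7] F [ 1.5 -0.5  5.2] w 43.0
[ 0.001  0.002 -0.004]
{'delta_pos': [3.56, -32.87, 14.64], 'turn': [-23.3, -15.9, 81.1], 'hand': -1}
```

Request:
arm_command(targets=[{"delta_pos": [0,0,5],"turn": [0,0,0],"hand": -1},{"delta_pos": [0,0,11],"turn": [0,0,0],"hand": -1},{"delta_pos": [0,0,17],"turn": [0,0,0],"hand": -1},{"delta_pos": [-1,-3,20],"turn": [-3,-2,10],"hand": -1},{"delta_pos": [-1,-8,20],"turn": [-6,-4,20],"hand": -1},{"delta_pos": [-1,-13,20],"turn": [-8.7,-6,30],"hand": -1},{"delta_pos": [0,-18,20],"turn": [-11.5,-8,40],"hand": -1},{"delta_pos": [1,-22,20],"turn": [-14.4,-10,50],"hand": -1}])

```text
time: 12.02
position: [466.0, -39.3, 260.4]
ee_rot: [-2.852, 1.201, -0.167]
force: [0.2, 0.5, -3.0]
grip_width: 42.9
```

```bash
python3 - <<'E'
from fk import *
c=log();p=np.load("p2.npy");o,B=bayframe(*p[:3])
rows(c,[(b2w([0,0,150],p),B@REL)],[-1])
E
```

```text
t 12.03 j [ 0.29  0.04 -0.42  0.04 -1.    0.47] pos [466.  -39.3 260.4] F [ 0.2  0.5 -3. ] w 42.9
{'delta_pos': [2.7, -10.7, -5.23], 'turn': [-8.9, -6.1, 30.8], 'hand': -1}
```

Request:
arm_command(targets=[{"delta_pos": [1,-5,0],"turn": [-2.9,-2,10],"hand": -1},{"delta_pos": [2.7,-10.7,-2],"turn": [-6,-4,20],"hand": -1},{"delta_pos": [2.7,-10.7,-5.2],"turn": [-8.9,-6.1,30.8],"hand": -1},{"delta_pos": [2.7,-10.7,-5.2],"turn": [-8.9,-6.1,30.8],"hand": -1},{"delta_pos": [2.7,-10.7,-5.2],"turn": [-8.9,-6.1,30.8],"hand": -1}])

```text
time: 12.65
position: [493.4, -146.0, 209.2]
ee_rot: [3.063, -0.384, 0.386]
force: [1.2, 0.8, -2.4]
grip_width: 42.8
```

```bash
python3 - <<'E'
from fk import *
from plant import imaging
c=log();p=np.load("p2.npy");o,B=bayframe(*p[:3])
rows(c,[(b2w([0,0,h],p),B@REL) for h in(150,110,90,60)],[-1]*4)
m=imaging.camera_model("wrist");a=imaging.snapshot("wrist")
e=p[6]
cv2.polylines(a,[np.int32(proj(b2w([[28+e,63.5+e,30],[28+e,-63.5-e,30],[-28-e,-63.5-e,30],[-28-e,63.5+e,30]],p),m).round())],True,(255,0,255),1)
# predicted cassette from tool pose
Rt=R.from_rotvec(c["ee_rot"]).as_matrix();Rc=Rt@REL.T;  # tool=Rc@REL
base=c["position"]-Rc@np.array([0,0,57.7])
for hx,hy,z in((25,60,40),(25,60,0),(8,22,72)):
    P=[base+Rc@np.array([i*hx,j*hy,z]) for i,j in((1,1),(1,-1),(-1,-1),(-1,1))]
    cv2.polylines(a,[np.int32(proj(P,m).round())],True,(0,255,255) if z else (0,255,0),1)
cv2.imwrite("pics/w6.png",cv2.resize(a,(800,500),interpolation=cv2.INTER_CUBIC))
E
```

```text
t 12.65 j [ 0.07  0.11 -0.52  0.12 -0.7   1.17] pos [ 493.4 -146.   209.2] F [ 1.2  0.8 -2.4] w 42.8
{'delta_pos': [-0.05, -0.03, -0.12], 'turn': [0.0, 0.1, 0.1], 'hand': -1}
{'delta_pos': [1.63, -0.46, -3.72], 'turn': [0.0, 0.1, 0.1], 'hand': -1}
{'delta_pos': [2.48, -0.67, -5.52], 'turn': [0.0, 0.1, 0.1], 'hand': -1}
{'delta_pos': [3.74, -0.99, -8.22], 'turn': [0.0, 0.1, 0.1], 'hand': -1}
```

View pics/w6.png

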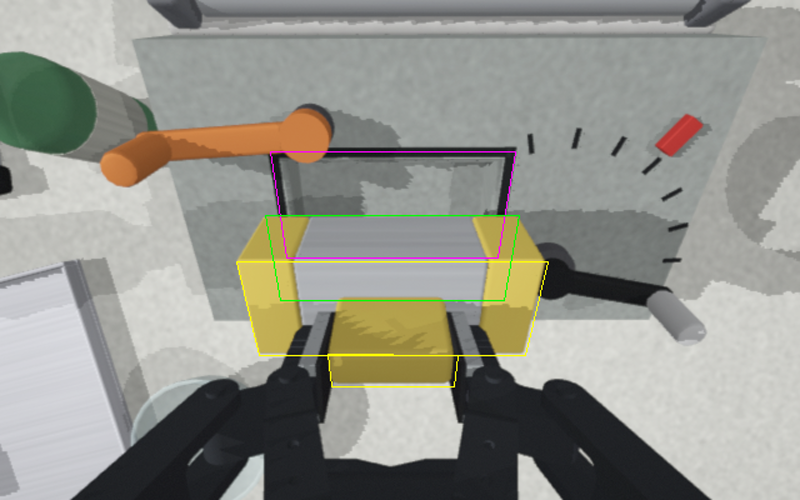

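The held cassette matches its prediction. The bay frame lies about 4 px (3 mm) further up-slope than predicted, so I correct X by +2.7 mm and go down.

```bash
python3 - <<'E'
from fk import *
c=log();p=np.load("p2.npy");p[0]=538.8;p[1]=-188.3;p[2]=-.246;np.save("p3.npy",p);o,B=bayframe(*p[:3])
rows(c,[(b2w([0,0,h],p),B@REL) for h in(100,90,80,70,57)],[-1]*5)
E
```

```text
t 12.7 j [ 0.07  0.11 -0.52  0.12 -0.7   1.17] pos [ 494.1 -145.7  209.9] F [-0.2  0.7 -2.5] w 43.0
{'delta_pos': [2.25, -0.61, -4.69], 'turn': [0.0, 0.2, 0.1], 'hand': -1}
{'delta_pos': [2.67, -0.71, -5.59], 'turn': [0.0, 0.2, 0.1], 'hand': -1}
{'delta_pos': [3.09, -0.82, -6.49], 'turn': [0.0, 0.2, 0.1], 'hand': -1}
{'delta_pos': [3.51, -0.92, -7.39], 'turn': [0.0, 0.2, 0.1], 'hand': -1}
{'delta_pos': [4.06, -1.06, -8.56], 'turn': [0.0, 0.2, 0.1], 'hand': -1}
```

Request:
arm_command(targets=[{"delta_pos": [2.25,-0.6,-4.7],"turn": [0,0.2,0],"hand": -1},{"delta_pos": [2.25,-0.6,-4.7],"turn": [0,0.2,0],"hand": -1},{"delta_pos": [2.7,-0.7,-5.6],"turn": [0,0.2,0],"hand": -1},{"delta_pos": [2.9,-0.77,-6.0],"turn": [0,0.2,0],"hand": -1},{"delta_pos": [3.1,-0.82,-6.5],"turn": [0,0.2,0],"hand": -1},{"delta_pos": [3.1,-0.82,-6.5],"turn": [0,0.2,0],"hand": -1}])

```text
time: 13.45
position: [525.1, -153.9, 145.0]
ee_rot: [3.063, -0.383, 0.384]
force: [-0.5, 0.4, -2.7]
grip_width: 43.0
```

```bash
python3 - <<'E'
from fk import *
c=log();p=np.load("p3.npy");o,B=bayframe(*p[:3]);print(inbay(c,p),c["moment"].round(2))
rows(c,[(b2w([0,0,h],p),B@REL) for h in(76,70,63,57)],[-1]*4)
E
```

```text
t 13.45 j [ 0.05  0.25 -0.55  0.14 -0.54  1.16] pos [ 525.1 -153.9  145. ] F [-0.5  0.4 -2.7] w 43.0
[ 0.1 -0.  79.9] [0.18 0.76 0.03]
{'delta_pos': [0.16, -0.04, -0.36], 'turn': [0.0, -0.0, 0.2], 'hand': -1}
{'delta_pos': [0.41, -0.1, -0.9], 'turn': [0.0, -0.0, 0.2], 'hand': -1}
{'delta_pos': [0.71, -0.18, -1.53], 'turn': [0.0, -0.0, 0.2], 'hand': -1}
{'delta_pos': [0.96, -0.24, -2.07], 'turn': [0.0, -0.0, 0.2], 'hand': -1}
```

8 mm into the pocket with no contact force; I continue.

Request:
arm_command(targets=[{"delta_pos": [0.2,-0.05,-0.45],"turn": [0,0,0],"hand": -1},{"delta_pos": [0.4,-0.1,-0.9],"turn": [0,0,0],"hand": -1},{"delta_pos": [0.6,-0.15,-1.3],"turn": [0,0,0],"hand": -1},{"delta_pos": [0.75,-0.19,-1.6],"turn": [0,0,0],"hand": -1},{"delta_pos": [0.9,-0.22,-1.9],"turn": [0,0,0],"hand": -1}])

```text
time: 14.08
position: [534.2, -156.2, 125.7]
ee_rot: [3.063, -0.383, 0.384]
force: [-0.6, 0.2, -2.9]
grip_width: 42.6
```

```bash
python3 - <<'E'
from fk import *
c=log();p=np.load("p3.npy");o,B=bayframe(*p[:3]);print(inbay(c,p),c["moment"].round(2),(B.T@c["force"]).round(1))
E
```

```text
t 14.07 j [ 0.04  0.29 -0.55  0.15 -0.49  1.16] pos [ 534.2 -156.2  125.7] F [-0.6  0.2 -2.9] w 42.6
[ 0.2  0.  58.5] [ 0.19  0.75 -0.04] [-1.8  0.1 -2.3]
```

Request:
arm_command(targets=[{"delta_pos": [0.04,-0.01,-0.1],"turn": [0,0,0],"hand": -1},{"delta_pos": [0.08,-0.02,-0.2],"turn": [0,0,0],"hand": -1},{"delta_pos": [0.12,-0.03,-0.3],"turn": [0,0,0],"hand": -1}])

```text
time: 14.45
position: [534.4, -156.3, 124.9]
ee_rot: [3.062, -0.383, 0.383]
force: [-15.6, 7.6, 21.1]
grip_width: 43.1
```

```bash
python3 - <<'E'
from fk import *
c=log();p=np.load("p3.npy");o,B=bayframe(*p[:3]);print(inbay(c,p),c["moment"].round(2),(B.T@c["force"]).round(1))
E
```

```text
t 14.45 j [ 0.04  0.29 -0.55  0.15 -0.49  1.16] pos [ 534.4 -156.3  124.9] F [-15.6   7.6  21.1] w 43.1
[-0.  -0.1 57.6] [2.36 3.14 0.52] [-6.1  3.6 26.3]
```

Contact at bay z 57.6, where the seated value is 57.7, so the cassette is home. I release and retreat along the normal.

Request:
arm_command(targets=[{"delta_pos": [0,0,0],"turn": [0,0,0],"hand": 0.4},{"delta_pos": [0,0,0],"turn": [0,0,0],"hand": 0.4},{"delta_pos": [0,0,0],"turn": [0,0,0],"hand": 0.4},{"delta_pos": [-0.8,0.2,1.8],"turn": [0,0,0],"hand": 0.4},{"delta_pos": [-2.1,0.5,4.5],"turn": [0,0,0],"hand": 0},{"delta_pos": [-3.8,1,8],"turn": [0,0,0],"hand": 0},{"delta_pos": [-3.8,1,8],"turn": [0,0,0],"hand": 0}])

```text
time: 15.32
position: [497.5, -146.2, 207.9]
ee_rot: [3.062, -0.382, 0.394]
force: [0.1, -0.4, -0.5]
grip_width: 42.4
```

```bash
cat >> fk.py <<'E'
def lean(B,e,jaw):
    z=-(R.from_rotvec([0,e,0]).apply([0,0,1.])); y=np.array([*jaw,0.]);y-=z*(y@z);y/=np.linalg.norm(y)
    return B@np.c_[np.cross(y,z),y,z]
E
python3 - <<'E'
from fk import *
c=log();p=np.load("p3.npy");k=np.load("k.npy");o,B=bayframe(*p[:3])
from plant import imaging
m=imaging.camera_model("wrist");im=imaging.snapshot("wrist");cv2.imwrite("pics/w7.png",im)
hsv=cv2.cvtColor(im,cv2.COLOR_BGR2HSV);mk=cv2.inRange(hsv,(3,150,60),(16,255,255))
n,lab,st,ce=cv2.connectedComponentsWithStats(mk);i=1+np.argmax(st[1:,4]);print(st[i],ce[i])
pk=max(range(0,161,2),key=lambda q:sum(mk[int(v),int(u)]>0 for u,v in proj(b2w([latch(q/100,h,r) for h,r in((24,20),(24,30),(24,50),(24,65),(35,80),(45,80),(57,80),(57,86),(57,74),(57,60+0))],p),m) if 0<=u<640 and 0<=v<400));print("q~",pk/100)
print(proj(b2w([latch(q,58) for q in(1.4,1.5,1.6)],p),m).round(0).tolist())
ys,xs=np.where(lab==i);sel=xs<xs.min()+25;print("left end",xs.min(),ys[xs<xs.min()+6].mean())
for s in(1,-1):
    j0=[.1,.3,-.6,.2,-.5,.5]
    for q in(1.5,1.1,.7,.3,-.1):
        N=lean(B,.2,[s*np.sin(q),s*np.cos(q)]);j,er=ik(b2w(latch(q,43),p),R.from_matrix(N),k,j0);j0=j;print(s,q,j.round(2),round(er,4))
E
```

```text
t 15.32 j [ 0.07  0.12 -0.52  0.12 -0.69  1.17] pos [ 497.5 -146.2  207.9] F [ 0.1 -0.4 -0.5] w 42.4
[  82   93  184   63 5156] [175.71993794 122.10356866]
q~ 1.52
[[101.0, 155.0], [95.0, 143.0], [89.0, 129.0]]
left end 82 138.44210526315788
1 1.5 [ 0.25  0.31 -0.43  0.21 -0.61  2.56] 0.0
1 1.1 [ 0.26  0.28 -0.53  0.23 -0.55  2.93] 0.0
1 0.7 [ 0.25  0.26 -0.6   0.25 -0.5   3.32] 0.0
1 0.3 [ 0.21  0.24 -0.65  0.24 -0.47  3.76] 0.0
1 -0.1 [ 0.14  0.24 -0.65  0.21 -0.46  4.24] 0.0
-1 1.5 [ 0.25  0.31 -0.43  0.21 -0.61 -0.58] 0.0
-1 1.1 [ 0.26  0.28 -0.53  0.23 -0.55 -0.21] 0.0
-1 0.7 [ 0.25  0.26 -0.6   0.25 -0.5   0.18] 0.0
-1 0.3 [ 0.21  0.24 -0.65  0.24 -0.47  0.62] 0.0
-1 -0.1 [ 0.14  0.24 -0.65  0.21 -0.46  1.1 ] 0.0
```

```bash
python3 - <<'E'
from fk import *
c=log();p=np.load("p3.npy");o,B=bayframe(*p[:3]);q=1.53
N=lean(B,.2,[-np.sin(q),-np.cos(q)])
rows(c,[(b2w(latch(q,105),p),N),(b2w(latch(q,43),p),N)],[0,0])
E
```

```text
t 15.38 j [ 0.07  0.12 -0.52  0.12 -0.69  1.17] pos [ 496.9 -146.2  206.1] F [-0.6 -0.3 -0.9] w 42.9
{'delta_pos': [7.64, 11.0, 0.88], 'turn': [21.1, -5.2, -84.7], 'hand': 0}
{'delta_pos': [10.25, 10.35, -4.7], 'turn': [21.1, -5.2, -84.7], 'hand': 0}
```

Request:
arm_command(targets=[{"delta_pos": [2,3,2],"turn": [2.6,-0.7,-10],"hand": 0},{"delta_pos": [4,6,2],"turn": [5.2,-1.3,-21],"hand": 0},{"delta_pos": [7.6,11,2],"turn": [8,-2,-32],"hand": 0},{"delta_pos": [7.6,11,2],"turn": [10.5,-2.6,-42],"hand": 0},{"delta_pos": [7.6,11,2],"turn": [13,-3.2,-52],"hand": 0},{"delta_pos": [7.6,11,2],"turn": [15.7,-3.9,-63],"hand": 0},{"delta_pos": [7.6,11,1],"turn": [18.4,-4.5,-74],"hand": 0},{"delta_pos": [7.6,11,0.9],"turn": [21.1,-5.2,-84.7],"hand": 0}])

```text
time: 16.38
position: [572.3, -36.5, 212.3]
ee_rot: [-1.924, 2.282, -0.301]
force: [-0.0, 0.1, 0.0]
grip_width: 42.7
```

```bash
python3 - <<'E'
from fk import *
from plant import imaging
c=log();p=np.load("p3.npy");o,B=bayframe(*p[:3]);q=1.53
N=lean(B,.2,[-np.sin(q),-np.cos(q)])
rows(c,[(b2w(latch(q,80),p),N),(b2w(latch(q,43),p),N)],[0,0])
m=imaging.camera_model("wrist");im=imaging.snapshot("wrist");cv2.imwrite("pics/w8.png",im)
hsv=cv2.cvtColor(im,cv2.COLOR_BGR2HSV);mk=cv2.inRange(hsv,(3,150,60),(16,255,255))
n,lab,st,ce=cv2.connectedComponentsWithStats(mk);i=1+np.argmax(st[1:,4]);ys,xs=np.where(lab==i);print(st[i])
print("bottom end",ys.max(),xs[ys>ys.max()-4].mean(), proj(b2w([latch(q,58),latch(q,58,89)],p),m).round(1).tolist())
E
```

```text
t 16.38 j [ 0.28  0.21 -0.41  0.18 -0.74 -0.57] pos [572.3 -36.5 212.3] F [-0.   0.1  0. ] w 42.7
{'delta_pos': [1.15, -0.24, -2.0], 'turn': [0.5, -0.4, -1.9], 'hand': 0}
{'delta_pos': [2.71, -0.63, -5.33], 'turn': [0.5, -0.4, -1.9], 'hand': 0}
[ 266   69   45  175 4612]
bottom end 243 296.9298245614035 [[292.9, 232.9], [292.7, 246.2]]
```

Request:
arm_command(targets=[{"delta_pos": [1.1,-0.3,-2],"turn": [0.5,-0.4,-1.9],"hand": 0},{"delta_pos": [1.9,-0.5,-3.6],"turn": [0.5,-0.4,-1.9],"hand": 0},{"delta_pos": [2.7,-0.7,-5.3],"turn": [0.5,-0.4,-1.9],"hand": 0},{"delta_pos": [2.7,-0.7,-5.3],"turn": [0.5,-0.4,-1.9],"hand": -0.25},{"delta_pos": [2.7,-0.7,-5.3],"turn": [0.5,-0.4,-1.9],"hand": -0.25}])

```text
time: 17.05
position: [599.6, -43.5, 159.6]
ee_rot: [-1.876, 2.311, -0.3]
force: [0.6, -0.2, -1.0]
grip_width: 32.3
```

```bash
python3 - <<'E'
from fk import *
c=log();p=np.load("p3.npy");o,B=bayframe(*p[:3]);print(inbay(c,p))
qs=np.linspace(1.53,.1,12)[1:]
rows(c,[(b2w(latch(q,43),p),lean(B,.2,[-np.sin(q),-np.cos(q)])) for q in qs],[-.25]*11)
E
```

```text
t 17.05 j [ 0.25  0.31 -0.43  0.21 -0.62 -0.61] pos [599.6 -43.5 159.6] F [ 0.6 -0.2 -1. ] w 32.3
[ 47.3 125.3  73.3]
{'delta_pos': [-0.95, 0.19, -0.5], 'turn': [-1.8, 0.5, 7.5], 'hand': -0.25}
{'delta_pos': [-1.89, 0.18, -0.94], 'turn': [-3.7, 1.0, 14.9], 'hand': -0.25}
{'delta_pos': [-2.83, 0.03, -1.37], 'turn': [-5.5, 1.4, 22.2], 'hand': -0.25}
{'delta_pos': [-3.75, -0.25, -1.76], 'turn': [-7.3, 1.9, 29.5], 'hand': -0.25}
{'delta_pos': [-4.63, -0.66, -2.13], 'turn': [-9.1, 2.3, 36.7], 'hand': -0.25}
{'delta_pos': [-5.46, -1.18, -2.46], 'turn': [-10.9, 2.8, 44.0], 'hand': -0.25}
{'delta_pos': [-6.23, -1.82, -2.74], 'turn': [-12.7, 3.2, 51.2], 'hand': -0.25}
{'delta_pos': [-6.93, -2.55, -2.98], 'turn': [-14.4, 3.7, 58.3], 'hand': -0.25}
{'delta_pos': [-7.53, -3.38, -3.17], 'turn': [-16.2, 4.1, 65.4], 'hand': -0.25}
{'delta_pos': [-8.04, -4.28, -3.3], 'turn': [-18.0, 4.6, 72.5], 'hand': -0.25}
{'delta_pos': [-8.44, -5.23, -3.37], 'turn': [-19.7, 5.0, 79.6], 'hand': -0.25}
```

Request:
arm_command(targets=[{"delta_pos": [-0.95,0.19,-0.5],"turn": [-1.8,0.5,7.5],"hand": -0.25},{"delta_pos": [-1.9,0.18,-0.94],"turn": [-3.7,1,15],"hand": -0.25},{"delta_pos": [-2.8,0,-1.37],"turn": [-5.5,1.4,22],"hand": -0.25},{"delta_pos": [-3.75,-0.25,-1.76],"turn": [-7.3,1.9,29.5],"hand": -0.25},{"delta_pos": [-4.6,-0.66,-2.13],"turn": [-9.1,2.3,36.7],"hand": -0.25},{"delta_pos": [-5.5,-1.2,-2.46],"turn": [-10.9,2.8,44],"hand": -0.25},{"delta_pos": [-6.2,-1.8,-2.74],"turn": [-12.7,3.2,51],"hand": -0.25},{"delta_pos": [-6.9,-2.55,-2.98],"turn": [-14.4,3.7,58],"hand": -0.25}])

```text
time: 18.05
position: [531.6, -68.4, 131.2]
ee_rot: [-2.885, 1.097, -0.391]
force: [0.6, 1.0, -0.5]
grip_width: 31.9
```

```bash
python3 - <<'E'
from fk import *
c=log();p=np.load("p3.npy");o,B=bayframe(*p[:3]);print(inbay(c,p))
qs=[.36,.23,.1,0,-.06,-.1,-.14,-.2]
rows(c,[(b2w(latch(q,43),p),lean(B,.2,[-np.sin(max(q,0)),-np.cos(max(q,0))])) for q in qs],[-.25]*8)
E
```

```text
t 18.05 j [ 0.23  0.25 -0.63  0.25 -0.48  0.4 ] pos [531.6 -68.4 131.2] F [ 0.6  1.  -0.5] w 31.9
[-19.   84.6  73.8]
{'delta_pos': [-0.73, -0.89, -0.33], 'turn': [-1.8, 0.7, 7.1], 'hand': -0.25}
{'delta_pos': [-1.24, -1.78, -0.46], 'turn': [-3.5, 1.1, 14.2], 'hand': -0.25}
{'delta_pos': [-1.63, -2.74, -0.53], 'turn': [-5.3, 1.5, 21.2], 'hand': -0.25}
{'delta_pos': [-1.86, -3.51, -0.55], 'turn': [-6.7, 1.9, 26.7], 'hand': -0.25}
{'delta_pos': [-1.97, -3.98, -0.54], 'turn': [-6.7, 1.9, 26.7], 'hand': -0.25}
{'delta_pos': [-2.02, -4.29, -0.53], 'turn': [-6.7, 1.9, 26.7], 'hand': -0.25}
{'delta_pos': [-2.07, -4.61, -0.51], 'turn': [-6.7, 1.9, 26.7], 'hand': -0.25}
{'delta_pos': [-2.11, -5.08, -0.48], 'turn': [-6.7, 1.9, 26.7], 'hand': -0.25}
```

Request:
arm_command(targets=[{"delta_pos": [-0.7,-0.9,-0.33],"turn": [-1.8,0.7,7],"hand": -0.25},{"delta_pos": [-1.25,-1.8,-0.46],"turn": [-3.5,1.1,14],"hand": -0.25},{"delta_pos": [-1.6,-2.7,-0.53],"turn": [-5.3,1.5,21],"hand": -0.25},{"delta_pos": [-1.85,-3.5,-0.55],"turn": [-6.7,1.9,26.7],"hand": -0.25},{"delta_pos": [-1.95,-4,-0.54],"turn": [-6.7,1.9,26.7],"hand": -0.25},{"delta_pos": [-1.95,-4,-0.54],"turn": [-6.7,1.9,26.7],"hand": -0.25}])

```text
time: 18.8
position: [512.3, -108.5, 126.4]
ee_rot: [3.063, -0.381, 0.386]
force: [1.0, 0.1, 0.4]
grip_width: 32.0
```

```bash
python3 - <<'E'
from fk import *
c=log();p=np.load("p3.npy");o,B=bayframe(*p[:3]);print(inbay(c,p),"Fbay",(B.T@c["force"]).round(1),"1mm along -y:",(-B[:,1]).round(3))
E
```

```text
t 18.8 j [ 0.15  0.24 -0.65  0.22 -0.46  0.99] pos [ 512.3 -108.5  126.4] F [1.  0.1 0.4] w 32.0
[-29.1  40.9  73.4] Fbay [ 1.   0.3 -0.1] 1mm along -y: [-0.244 -0.97  -0.   ]
```

Request:
arm_command(targets=[{"delta_pos": [-0.07,-0.3,0],"turn": [0,0,0],"hand": -0.25},{"delta_pos": [-0.1,-0.4,0],"turn": [0,0,0],"hand": -0.25},{"delta_pos": [-0.1,-0.4,0],"turn": [0,0,0],"hand": -0.25}])

```text
time: 19.18
position: [511.7, -111.6, 126.5]
ee_rot: [3.064, -0.38, 0.388]
force: [-1.6, 7.1, 0.8]
grip_width: 31.8
```

```bash
python3 - <<'E'
from fk import *
c=log();p=np.load("p3.npy");o,B=bayframe(*p[:3]);print(inbay(c,p),"Fbay",(B.T@c["force"]).round(1),c["moment"].round(2))
from plant import imaging
m=imaging.camera_model("wrist");im=imaging.snapshot("wrist");cv2.imwrite("pics/w9.png",im)
hsv=cv2.cvtColor(im,cv2.COLOR_BGR2HSV);mk=cv2.inRange(hsv,(3,150,60),(16,255,255))
n,lab,st,ce=cv2.connectedComponentsWithStats(mk);i=1+np.argmax(st[1:,4]);ys,xs=np.where(lab==i);print(st[i])
for y in range(ys.min(),ys.max(),12):
    r=xs[ys==y];print(y,r.min(),r.max(),end="; ")
print(proj(b2w([[50,46,54],[10,46,54],[-20,46,54],latch(0,58),latch(.1,58)],p),m).round(1).tolist())
E
```

```text
t 19.18 j [ 0.14  0.24 -0.65  0.21 -0.46  1.  ] pos [ 511.7 -111.6  126.5] F [-1.6  7.1  0.8] w 31.8
[-29.   37.8  73.4] Fbay [-2.6  6.5  2.1] [2.   0.83 0.45]
[ 262   57   64  254 9639]
57 291 297; 69 271 318; 81 264 323; 93 262 325; 105 265 323; 117 270 318; 129 278 312; 141 278 312; 153 279 312; 165 280 312; 177 281 312; 189 281 312; 201 282 312; 213 283 312; 225 284 312; 237 284 312; 249 283 313; 261 280 314; 273 279 314; 285 277 314; 297 276 314; 309 287 304; [[293.2, 93.2], [295.9, 181.5], [297.5, 233.4], [294.9, 298.9], [276.5, 298.3]]
```

Request:
arm_command(targets=[{"delta_pos": [-0.04,-0.15,0],"turn": [0,0,0],"hand": -0.25},{"delta_pos": [-0.08,-0.3,0],"turn": [0,0,0],"hand": -0.25},{"delta_pos": [-0.08,-0.3,0],"turn": [0,0,0],"hand": -0.25}])

```text
time: 19.6
position: [511.7, -112.1, 126.5]
ee_rot: [3.067, -0.378, 0.392]
force: [-3.5, 17.5, 0.5]
grip_width: 32.1
```

```bash
python3 - <<'E'
from fk import *
c=log();p=np.load("p3.npy");o,B=bayframe(*p[:3]);print(inbay(c,p),"Fbay",(B.T@c["force"]).round(1),c["moment"].round(2))
E
```

```text
t 19.6 j [ 0.14  0.24 -0.65  0.21 -0.46  1.01] pos [ 511.7 -112.1  126.5] F [-3.5 17.5  0.5] w 32.1
[-28.9  37.3  73.4] Fbay [-6.7 16.2  3.8] [4.79 1.26 1.17]
```

The lever moved only 0.5 mm under 16 N, so it is on its stop and fully shut. I back off, retreat, and plan the thickness lever.

Request:
arm_command(targets=[{"delta_pos": [0.2,0.8,0],"turn": [0,0,0],"hand": -0.1},{"delta_pos": [0.2,0.8,0],"turn": [0,0,0],"hand": 0},{"delta_pos": [0.2,0.8,0],"turn": [0,0,0],"hand": 0},{"delta_pos": [-0.8,1,2],"turn": [0,0,0],"hand": 0},{"delta_pos": [-3.3,1.5,7.5],"turn": [0,0,0],"hand": 0},{"delta_pos": [-4,0,11],"turn": [0,0,0],"hand": 0},{"delta_pos": [-4,-5,11],"turn": [0,0,0],"hand": 0},{"delta_pos": [-4,-10,11],"turn": [0,0,0],"hand": 0}])

```text
time: 20.6
position: [471.6, -213.4, 237.7]
ee_rot: [3.067, -0.376, 0.396]
force: [0.8, 0.9, 0.5]
grip_width: 42.5
```

```bash
python3 - <<'E'
from fk import *
from plant import imaging
c=log();p=np.load("p3.npy");k=np.load("k.npy");o,B=bayframe(*p[:3])
for s in(1,-1):
    j0=[-.3,.3,-.6,.2,-.5,.5]
    for q in(.07,.4,.8,1.26):
        a=q-1.83;N=lean(B,.2,[-s*np.sin(a),s*np.cos(a)]);j,er=ik(b2w(thick(q,41),p),R.from_matrix(N),k,j0);j0=j;print(s,q,j.round(2),round(er,4))
m=imaging.camera_model("wrist");im=imaging.snapshot("wrist");cv2.imwrite("pics/w10.png",im)
hsv=cv2.cvtColor(im,cv2.COLOR_BGR2HSV);mk=cv2.inRange(hsv,(0,150,60),(2,255,255))|cv2.inRange(hsv,(170,150,60),(180,255,255))
n,lab,st,ce=cv2.connectedComponentsWithStats(mk);i=1+np.argmax(st[1:,4]);print("tab",st[i],ce[i])
for q in(1.2,1.25,1.3):print(q,proj(b2w([thick(q,7,108),thick(q,3.5,108)],p),m).round(1).tolist())
q=.07;a=q-1.83
for s in(1,-1): rows(c,[(b2w(thick(q,h),p),lean(B,.2,[-s*np.sin(a),s*np.cos(a)])) for h in(100,)],[0]*2)
E
```

```text
t 20.6 j [-0.09  0.09 -0.45  0.05 -0.78  1.39] pos [ 471.6 -213.4  237.7] F [0.8 0.9 0.5] w 42.5
1 0.07 [-0.34  0.29 -0.53 -0.05 -0.5   3.08] 0.0
1 0.4 [-0.34  0.3  -0.47 -0.04 -0.55  3.41] 0.0
1 0.8 [-0.31  0.31 -0.42 -0.03 -0.59  3.78] 0.0
1 1.26 [-0.26  0.32 -0.39 -0.01 -0.62  4.17] 0.0
-1 0.07 [-0.34  0.29 -0.53 -0.05 -0.5  -0.06] 0.0
-1 0.4 [-0.34  0.3  -0.47 -0.04 -0.55  0.27] 0.0
-1 0.8 [-0.31  0.31 -0.42 -0.03 -0.59  0.64] 0.0
-1 1.26 [-0.26  0.32 -0.39 -0.01 -0.62  1.03] 0.0
tab [418  97  27  28 373] [430.95710456 110.33243968]
1.2 [[436.5, 114.5], [435.1, 113.3]]
1.25 [[431.7, 110.7], [430.3, 109.5]]
1.3 [[426.5, 107.1], [425.2, 106.0]]
{'delta_pos': [-6.28, -9.56, -7.33], 'turn': [-19.4, 5.0, 76.3], 'hand': 0}
{'delta_pos': [-6.28, -9.56, -7.33], 'turn': [24.5, -5.6, -98.0], 'hand': 0}
```

Request:
arm_command(targets=[{"delta_pos": [-2,-4,0],"turn": [2.5,-0.6,-10],"hand": 0},{"delta_pos": [-4,-8,-1],"turn": [5,-1.1,-20],"hand": 0},{"delta_pos": [-6.3,-9.6,-2],"turn": [7.5,-1.7,-30],"hand": 0},{"delta_pos": [-6.3,-9.6,-3],"turn": [10,-2.3,-40],"hand": 0},{"delta_pos": [-6.3,-9.6,-4],"turn": [12.5,-2.9,-50],"hand": 0},{"delta_pos": [-6.3,-9.6,-5],"turn": [15,-3.4,-60],"hand": 0},{"delta_pos": [-6.3,-9.6,-6],"turn": [17.5,-4,-70],"hand": 0},{"delta_pos": [-6.3,-9.6,-6],"turn": [20,-4.6,-80],"hand": 0}])

```text
time: 21.65
position: [407.5, -313.7, 176.1]
ee_rot: [-1.973, 2.241, -0.305]
force: [-1.3, 0.4, 0.1]
grip_width: 42.5
```

```bash
python3 - <<'E'
from fk import *
from plant import imaging
c=log();p=np.load("p3.npy");o,B=bayframe(*p[:3])
q=.07;a=q-1.83
rows(c,[(b2w(thick(q,h),p),lean(B,.2,[np.sin(a),-np.cos(a)])) for h in(90,41)],[0]*2)
E
```

```text
t 21.65 j [-0.36  0.16 -0.49 -0.04 -0.67  0.26] pos [ 407.5 -313.7  176.1] F [-1.3  0.4  0.1] w 42.5
{'delta_pos': [0.55, 0.37, -2.08], 'turn': [4.2, -1.2, -17.3], 'hand': 0}
{'delta_pos': [2.61, -0.15, -6.49], 'turn': [4.2, -1.2, -17.3], 'hand': 0}
```

Request:
arm_command(targets=[{"delta_pos": [0.5,0.4,-1.5],"turn": [2.1,-0.6,-8.6],"hand": 0},{"delta_pos": [0.55,0.37,-2],"turn": [4.2,-1.2,-17.3],"hand": 0},{"delta_pos": [0.55,0.37,-2],"turn": [4.2,-1.2,-17.3],"hand": 0},{"delta_pos": [1.6,0.1,-4.3],"turn": [4.2,-1.2,-17.3],"hand": 0},{"delta_pos": [2.6,-0.15,-6.5],"turn": [4.2,-1.2,-17.3],"hand": 0},{"delta_pos": [2.6,-0.15,-6.5],"turn": [4.2,-1.2,-17.3],"hand": -0.35},{"delta_pos": [2.6,-0.15,-6.5],"turn": [4.2,-1.2,-17.3],"hand": -0.35}])

```text
time: 22.52
position: [433.7, -315.5, 111.9]
ee_rot: [-1.587, 2.495, -0.27]
force: [-0.2, 0.4, -0.2]
grip_width: 27.8
```

```bash
python3 - <<'E'
from fk import *
c=log();p=np.load("p3.npy");o,B=bayframe(*p[:3]);print(inbay(c,p),thick(.07,41))
qs=np.linspace(.07,1.2,9)[1:]
rows(c,[(b2w(thick(q,41),p),lean(B,.2,[np.sin(q-1.83),-np.cos(q-1.83)])) for q in qs],[-.35]*8)
E
```

```text
t 22.52 j [-0.34  0.29 -0.53 -0.05 -0.51 -0.06] pos [ 433.7 -315.5  111.9] F [-0.2  0.4 -0.2] w 27.8
[ -58.7 -179.    71.6] [np.float64(-59.10576291696601), np.float64(-178.66157378532137), 71]
{'delta_pos': [0.89, -0.32, 0.38], 'turn': [-2.0, 0.5, 7.9], 'hand': -0.35}
{'delta_pos': [1.82, -0.53, 0.84], 'turn': [-3.9, 1.0, 15.9], 'hand': -0.35}
{'delta_pos': [2.77, -0.59, 1.3], 'turn': [-5.9, 1.5, 23.9], 'hand': -0.35}
{'delta_pos': [3.73, -0.5, 1.74], 'turn': [-7.9, 2.0, 31.9], 'hand': -0.35}
{'delta_pos': [4.68, -0.27, 2.15], 'turn': [-9.9, 2.5, 39.8], 'hand': -0.35}
{'delta_pos': [5.59, 0.11, 2.54], 'turn': [-11.8, 3.0, 47.7], 'hand': -0.35}
{'delta_pos': [6.45, 0.62, 2.88], 'turn': [-13.8, 3.5, 55.6], 'hand': -0.35}
{'delta_pos': [7.24, 1.25, 3.18], 'turn': [-15.7, 4.0, 63.4], 'hand': -0.35}
```

Request:
arm_command(targets=[{"delta_pos": [0.9,-0.32,0.38],"turn": [-2,0.5,7.9],"hand": -0.35},{"delta_pos": [1.8,-0.53,0.84],"turn": [-3.9,1,15.9],"hand": -0.35},{"delta_pos": [2.8,-0.6,1.3],"turn": [-5.9,1.5,23.9],"hand": -0.35},{"delta_pos": [3.7,-0.5,1.74],"turn": [-7.9,2,31.9],"hand": -0.35},{"delta_pos": [4.7,-0.27,2.15],"turn": [-9.9,2.5,39.8],"hand": -0.35},{"delta_pos": [5.6,0.1,2.54],"turn": [-11.8,3,47.7],"hand": -0.35},{"delta_pos": [6.45,0.6,2.88],"turn": [-13.8,3.5,55.6],"hand": -0.35},{"delta_pos": [7.25,1.25,3.18],"turn": [-15.7,4,63.4],"hand": -0.35}])

```text
time: 23.52
position: [505.0, -302.9, 144.8]
ee_rot: [-2.792, 1.283, -0.377]
force: [-2.0, 0.6, 0.2]
grip_width: 27.6
```

```bash
python3 - <<'E'
from fk import *
c=log();p=np.load("p3.npy");o,B=bayframe(*p[:3]);b=inbay(c,p);print(b,"q tcp",np.arctan2(b[1]+105,b[0]+45)+1.83)
from plant import imaging
m=imaging.camera_model("wrist");im=imaging.snapshot("wrist");cv2.imwrite("pics/w11.png",im)
hsv=cv2.cvtColor(im,cv2.COLOR_BGR2HSV);mk=cv2.inRange(hsv,(0,150,60),(2,255,255))|cv2.inRange(hsv,(170,150,60),(180,255,255))
n,lab,st,ce=cv2.connectedComponentsWithStats(mk);i=1+np.argmax(st[1:,4]);print("tab",st[i],ce[i])
print(proj(b2w([thick(1.25,4,108),[-45,-105,48.3],[-45,-105,52]],p),m).round(1).tolist())
for q in(1.05,1.15,1.25):print(q,proj(b2w([thick(q,56),thick(q,22,45)],p),m).round(1).tolist())
g=im.max(2);
for y in(90,110,130,150,170,190,210,230): 
    x=np.where(g[y]<60)[0];print(y,x.min() if len(x) else None,x.max() if len(x) else None,len(x))
E
```

```text
t 23.52 j [-0.27  0.32 -0.39 -0.01 -0.62  0.98] pos [ 505.  -302.9  144.8] F [-2.   0.6  0.2] w 27.6
[  15.1 -149.4   72.4] q tcp 1.1937257461187811
tab [286 156  20  42 739] [295.82679296 176.0338295 ]
[[294.6, 175.7], [304.8, 335.8], [305.3, 340.7]]
1.05 [[340.3, 293.3], [318.0, 288.3]]
1.15 [[323.7, 293.2], [310.3, 288.3]]
1.25 [[306.6, 294.4], [302.5, 288.8]]
90 None None 0
110 None None 0
130 None None 0
150 None None 0
170 None None 0
190 None None 0
210 255 351 14
230 213 383 36
```

```bash
python3 - <<'E'
from fk import *
im=cv2.imread("pics/w11.png")
for y in(245,255,265,275,285,295,303): print(y,im[y,270:362:3].mean(1).astype(int).tolist())
p=np.load("p3.npy")
from plant import imaging
m=imaging.camera_model("wrist")
for q in(1.1,1.15,1.25):print(q,proj(b2w([thick(q,24),thick(q,40),thick(q,56),thick(q,56,84),thick(q,56,66)],p),m).round(0).tolist())
E
```

```text
245 [154, 154, 155, 151, 141, 138, 136, 135, 138, 139, 114, 137, 141, 145, 145, 147, 147, 145, 143, 139, 134, 120, 118, 119, 119, 118, 116, 115, 117, 117, 119]
255 [120, 120, 119, 63, 29, 120, 141, 141, 140, 133, 126, 136, 140, 143, 146, 147, 147, 148, 145, 142, 139, 127, 120, 114, 28, 52, 120, 120, 120, 121, 126]
265 [119, 120, 109, 30, 27, 105, 141, 139, 139, 124, 83, 133, 138, 142, 147, 147, 148, 148, 147, 144, 141, 136, 112, 106, 27, 29, 91, 120, 120, 119, 56]
275 [119, 119, 35, 27, 27, 92, 136, 136, 137, 83, 42, 130, 138, 141, 145, 147, 147, 148, 149, 147, 144, 140, 116, 104, 26, 27, 32, 116, 119, 119, 119]
285 [119, 71, 30, 26, 25, 95, 139, 136, 136, 50, 37, 101, 136, 149, 159, 163, 161, 160, 160, 156, 134, 133, 132, 136, 101, 29, 29, 52, 120, 120, 120]
295 [139, 58, 37, 26, 33, 134, 135, 139, 135, 41, 37, 35, 142, 156, 156, 136, 139, 179, 176, 175, 176, 172, 170, 162, 80, 40, 29, 39, 117, 76, 38]
303 [36, 38, 37, 27, 69, 98, 61, 58, 52, 37, 35, 31, 32, 71, 184, 187, 185, 182, 181, 177, 175, 163, 122, 116, 90, 43, 29, 34, 32, 36, 37]
1.1 [[324.0, 249.0], [329.0, 270.0], [335.0, 294.0], [338.0, 279.0], [332.0, 309.0]]
1.15 [[317.0, 249.0], [321.0, 270.0], [326.0, 294.0], [329.0, 279.0], [325.0, 309.0]]
1.25 [[303.0, 250.0], [306.0, 271.0], [309.0, 295.0], [309.0, 280.0], [310.0, 310.0]]
```

```bash
python3 - <<'E'
from fk import *
c=log();p=np.load("p3.npy");arc(c,p,1.194,1.268,1,(-45,-105),2,-.35)
E
```

```text
t 23.57 j [-0.27  0.32 -0.39 -0.01 -0.62  0.99] pos [ 506.3 -302.6  145.3] F [-0.3  0.3  0. ] w 27.7
{'delta_pos': [0.19, 0.19, 0.07], 'turn': [-0.9, 0.2, 1.9], 'hand': -0.35}
{'delta_pos': [0.38, 0.38, 0.13], 'turn': [-1.8, 0.4, 3.8], 'hand': -0.35}
```

Request:
arm_command(targets=[{"delta_pos": [0.15,0.15,0.05],"turn": [-0.7,0.2,1.5],"hand": -0.35},{"delta_pos": [0.28,0.28,0.1],"turn": [-1.3,0.3,2.8],"hand": -0.35},{"delta_pos": [0.28,0.28,0.1],"turn": [-1.3,0.3,2.8],"hand": -0.35},{"delta_pos": [0.28,0.28,0.1],"turn": [-1.3,0.3,2.8],"hand": -0.35}])

```text
time: 24.08
position: [509.1, -299.9, 146.5]
ee_rot: [-2.841, 1.212, -0.388]
force: [-1.9, -2.1, -0.1]
grip_width: 28.3
```

```bash
cat > tk.py <<'E'
from fk import *
from plant import imaging
import sys
c=log();p=np.load("p3.npy");b=inbay(c,p);print(b,"q tcp",np.arctan2(b[1]+105,b[0]+45)+1.83)
m=imaging.camera_model("wrist");im=imaging.snapshot("wrist");cv2.imwrite("pics/"+sys.argv[1],im)
hsv=cv2.cvtColor(im,cv2.COLOR_BGR2HSV);mk=cv2.inRange(hsv,(0,150,60),(2,255,255))|cv2.inRange(hsv,(170,150,60),(180,255,255))
n,lab,st,ce=cv2.connectedComponentsWithStats(mk);i=1+np.argmax(st[1:,4])
f=lambda q:proj(b2w([thick(q,3.5,108)],p),m)[0]-ce[i]
s=least_squares(f,[1.25]);print("tab",ce[i].round(1),"q tab",s.x.round(3),s.fun.round(1))
for q in(1.2,1.25,1.3):print(q,proj(b2w([thick(q,24),thick(q,40),thick(q,56)],p),m).round(0).tolist())
for y in(250,258,265,272,280,288): print(y,im[y,262:362:2].mean(1).astype(int).tolist())
E
python3 tk.py w12.png
```

```text
t 24.07 j [-0.25  0.32 -0.39  0.02 -0.61  1.01] pos [ 509.1 -299.9  146.5] F [-1.9 -2.1 -0.1] w 28.3
[  18.7 -145.5   72.6] q tcp 1.2636772039131694Traceback (most recent call last):
  File "tk.py", line 9, in <module>
    s=least_squares(f,[1.25]);print("tab",ce[i].round(1),"q tab",s.x.round(3),s.fun.round(1))
    return func(*args, **kwargs)
    vector_fun = VectorFunction(
        fun_wrapped,
    ...<6 lines>...
        workers=workers
    )
    self._update_fun()
    ~~~~~~~~~~~~~~~~^^
    self.f = self.fun_wrapped(xp_copy(self.x))
             ~~~~~~~~~~~~~~~~^^^^^^^^^^^^^^^^^
    return np.atleast_1d(self.fun(x))
                         ~~~~~~~~^^^
    return self.f(x, *self.args, **self.kwargs)
           ~~~~~~^^^^^^^^^^^^^^^^^^^^^^^^^^^^^^
  File "tk.py", line 8, in <lambda>
    f=lambda q:proj(b2w([thick(q,3.5,108)],p),m)[0]-ce[i]
                    ~~~^^^^^^^^^^^^^^^^^^^^^^
  File "h.py", line 14, in b2w
    def b2w(P,p): o,B=bayframe(*p[:3]); return o+np.float64(P)@B.T
                                                 ~~~~~~~~~~^^^
ValueError: setting an array element with a sequence. The requested array has an inhomogeneous shape after 2 dimensions. The detected shape was (1, 3) + inhomogeneous part.
```

```bash
sed -i 's/f=lambda q:proj(b2w(\[thick(q,/f=lambda q:proj(b2w([thick(q[0],/' tk.py; python3 tk.py w13.png
```

```text
t 24.12 j [-0.25  0.32 -0.39  0.02 -0.61  1.01] pos [ 509.1 -299.9  146.5] F [-1.3 -0.8  1.4] w 27.7
[  18.8 -145.5   72.6] q tcp 1.264387193257978
tab [309.6 176.8] q tab [1.243] [-0.  -0.7]
1.2 [[318.0, 249.0], [322.0, 270.0], [327.0, 294.0]]
1.25 [[311.0, 250.0], [314.0, 270.0], [319.0, 295.0]]
1.3 [[303.0, 250.0], [306.0, 271.0], [310.0, 295.0]]
250 [161, 159, 157, 154, 124, 120, 120, 120, 120, 63, 30, 86, 137, 136, 137, 136, 136, 138, 137, 129, 135, 138, 141, 143, 146, 146, 147, 148, 148, 148, 146, 145, 144, 141, 137, 116, 120, 118, 119, 105, 30, 52, 118, 120, 121, 121, 121, 118, 117, 120]
258 [78, 79, 79, 118, 120, 121, 121, 120, 91, 31, 28, 71, 136, 141, 143, 144, 141, 141, 124, 124, 133, 137, 140, 142, 145, 146, 147, 149, 148, 149, 148, 147, 145, 143, 141, 118, 114, 122, 122, 88, 28, 31, 64, 120, 121, 120, 121, 120, 86, 67]
265 [33, 40, 116, 121, 121, 121, 121, 109, 36, 31, 29, 60, 137, 138, 137, 140, 141, 140, 101, 88, 131, 136, 139, 141, 144, 146, 147, 148, 148, 148, 149, 148, 146, 144, 141, 120, 115, 113, 121, 72, 27, 29, 33, 91, 120, 120, 120, 120, 119, 56]
272 [38, 107, 120, 120, 120, 120, 118, 47, 31, 26, 28, 46, 131, 136, 138, 138, 137, 135, 68, 59, 127, 134, 138, 140, 143, 145, 147, 148, 148, 148, 149, 149, 148, 145, 138, 120, 117, 114, 112, 57, 26, 28, 31, 39, 116, 120, 120, 120, 120, 117]
280 [116, 120, 120, 120, 121, 119, 73, 31, 30, 29, 30, 46, 137, 140, 137, 138, 138, 135, 56, 40, 98, 133, 137, 140, 142, 144, 150, 153, 155, 156, 157, 159, 158, 136, 129, 126, 122, 118, 114, 102, 33, 28, 30, 31, 52, 117, 120, 120, 120, 120]
288 [121, 120, 121, 121, 122, 91, 31, 30, 29, 29, 28, 70, 136, 139, 138, 138, 138, 127, 45, 37, 57, 127, 136, 148, 160, 162, 162, 161, 161, 161, 159, 151, 135, 134, 134, 134, 133, 133, 131, 130, 104, 40, 26, 27, 32, 73, 121, 121, 121, 121]
```

```bash
python3 - <<'E'
from fk import *
c=log();p=np.load("p3.npy");o,B=bayframe(*p[:3]);Rt=R.from_rotvec(c["ee_rot"]).as_matrix()
b=np.array([18.8,-145.5,72.6]);a=1.264-1.83
rows(c,[(b2w(x,p),Rt) for x in([b[0]+4*np.sin(a),b[1]-4*np.cos(a),72.6],[b[0]+4*np.sin(a),b[1]-4*np.cos(a),115],[-50,-105,170])],[-.2,0,0])
E
```

```text
t 24.18 j [-0.25  0.32 -0.39  0.02 -0.61  1.01] pos [ 509.1 -300.   146.5] F [-1.7 -1.2  0.5] w 27.8
{'delta_pos': [-0.27, -0.28, -0.09], 'turn': [-0.0, -0.0, 0.0], 'hand': -0.2}
{'delta_pos': [-2.06, 0.17, 3.73], 'turn': [-0.0, -0.0, 0.0], 'hand': 0}
{'delta_pos': [-9.13, 6.47, 5.79], 'turn': [-0.0, -0.0, 0.0], 'hand': 0}
```

Request:
arm_command(targets=[{"delta_pos": [-0.27,-0.28,-0.1],"turn": [0,0,0],"hand": -0.2},{"delta_pos": [-0.27,-0.28,-0.1],"turn": [0,0,0],"hand": -0.2},{"delta_pos": [-1,-0.1,1.6],"turn": [0,0,0],"hand": -0.1},{"delta_pos": [-2.1,0.2,3.7],"turn": [0,0,0],"hand": 0},{"delta_pos": [-5,2,7],"turn": [0,0,0],"hand": 0},{"delta_pos": [-9,6.5,7],"turn": [0,0,0],"hand": 0},{"delta_pos": [-9,6.5,7],"turn": [0,0,0],"hand": 0},{"delta_pos": [-9,6.5,7],"turn": [0,0,0],"hand": 0}])

```text
time: 25.18
position: [419.7, -234.9, 218.2]
ee_rot: [-2.841, 1.21, -0.393]
force: [0.4, 0.5, 0.3]
grip_width: 42.6
```

```bash
python3 - <<'E'
from fk import *
from plant import imaging
c=log();p=np.load("p3.npy")
m=imaging.camera_model("wrist");im=imaging.snapshot("wrist");np.save("w14.npy",m,allow_pickle=True);cv2.imwrite("pics/w14.png",im)
P=proj(b2w([[-45,-105,30],thick(1.243,7,108),thick(1.243,22,83),thick(1.243,56)],p),m);print(P.round(1).tolist())
u0=int(max(0,min(440,P[:,0].mean()-100)));v0=int(max(0,min(250,P[:,1].min()-30)))
cr=im[v0:v0+150,u0:u0+200];print(u0,v0)
b=cv2.resize(cr,(800,600),interpolation=cv2.INTER_CUBIC)
for i in range(0,200,20): cv2.putText(b,str(u0+i),(i*4,8),0,.35,(255,0,255),1)
for i in range(0,150,10): cv2.putText(b,str(v0+i),(0,i*4+4),0,.35,(255,0,255),1)
cv2.imwrite("pics/w14c.png",b)
E
```

```text
t 25.18 j [-0.15  0.04 -0.55  0.05 -0.72  0.88] pos [ 419.7 -234.9  218.2] F [0.4 0.5 0.3] w 42.6
[[295.8, 158.8], [298.7, 20.3], [299.6, 60.3], [303.5, 79.5]]
199 0
```

View pics/w14c.png

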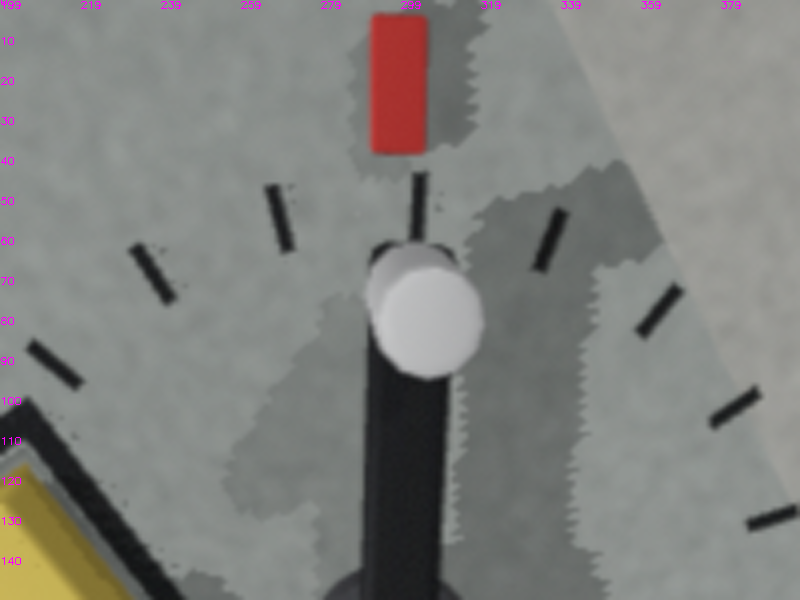

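Viewed crop: the tab is centred at (299,21). The lever tip is at (302.1,62.4) and the knob top at (306.1,80.4), both about 2.5 px right of the model for the tab's angle. The lever therefore needs about +0.02 rad; I check this with a small fit.

```bash
python3 - <<'E'
from fk import *
p=np.load("p3.npy");m=np.load("w14.npy",allow_pickle=True).item()
P=lambda u,v:np.array([199+u/4-.4,v/4-.4])
# free: image shift via pivot offset dx,dy (bay), q lever, q tab
arm=[P(413,260),P(406,450),P(401,600)];kn=P(429,322);kb=P(413,290);tab=[P(400,84)]
def th(q,h,r,d): return np.array(thick(q,h,r))+[d[0],d[1],0]
def f(x):
    q,t,dx,dy=x;d=(dx,dy)
    r=[]
    l=proj(b2w([th(q,22,s,d) for s in np.linspace(0,90,91)],p),m)
    for a in arm: r.append(np.interp(a[1],l[::-1,1],l[::-1,0])-a[0])
    r+=list(proj(b2w([th(q,56,75,d)],p),m)[0]-kn)
    r+=list(proj(b2w([th(t,7,108,d)],p),m)[0]-tab[0])
    e=proj(b2w([th(t,7,97,d),th(t,7,119,d)],p),m); r.append((e[0]-e[1])[0]-0.0)
    return r
s=least_squares(f,[1.22,1.24,0,0]);print(s.x.round(4),np.round(s.fun,2))
s=least_squares(lambda x:f([x[0],x[1],0,0]),[1.22,1.24]);print(s.x.round(4),np.round(s.fun,2))
c=log();o,B=bayframe(*p[:3])
q=1.25
rows(c,[(b2w(thick(q,h),p),lean(B,.2,[np.sin(q-1.83),-np.cos(q-1.83)])) for h in(110,41)],[0]*2)
E
```

```text
[ 1.2305  1.2497 -0.5607 -0.3638] [-0.1   0.07  0.06  0.05 -0.1  -0.1   0.11 -0.37]
[1.2215 1.2442] [ 0.05 -0.19 -0.52  0.16 -0.52 -0.12 -0.32 -0.54]
t 25.23 j [-0.15  0.04 -0.55  0.05 -0.72  0.88] pos [ 420.1 -235.2  217.8] F [0.5 0.4 0.8] w 42.5
{'delta_pos': [5.95, -5.8, -1.11], 'turn': [0.8, 0.0, -0.5], 'hand': 0}
{'delta_pos': [8.86, -6.53, -7.32], 'turn': [0.8, 0.0, -0.5], 'hand': 0}
```

Request:
arm_command(targets=[{"delta_pos": [4,-4,-0.5],"turn": [0,0,0],"hand": 0},{"delta_pos": [6.9,-6.3,-3.4],"turn": [0,0,0],"hand": 0},{"delta_pos": [6.9,-6.3,-3.4],"turn": [0,0,0],"hand": 0},{"delta_pos": [7.8,-6.5,-5.4],"turn": [0,0,0],"hand": 0},{"delta_pos": [8.65,-6.8,-7.2],"turn": [0,0,0],"hand": 0},{"delta_pos": [8.65,-6.8,-7.2],"turn": [0,0,0],"hand": -0.35},{"delta_pos": [8.65,-6.8,-7.2],"turn": [0,0,0],"hand": -0.35},{"delta_pos": [8.65,-6.8,-7.2],"turn": [0,0,0],"hand": -0.35}])

```text
time: 26.22
position: [506.8, -303.2, 146.9]
ee_rot: [-2.84, 1.21, -0.395]
force: [-0.6, -0.4, 0.3]
grip_width: 27.7
```

```bash
python3 - <<'E'
from fk import *
c=log();print(c["ee_rot"],((np.array([510.15,-298.85,146.85])-c["position"])/10).round(2))
E
```

```text
t 26.23 j [-0.26  0.31 -0.4   0.01 -0.6   1.02] pos [ 506.8 -303.2  146.9] F [-0.6 -0.4  0.3] w 27.7
[-2.8402621   1.21044572 -0.39524308] [ 0.33  0.44 -0.01]
```

Request:
arm_command(targets=[{"delta_pos": [0.2,0.25,0],"turn": [0,0,0],"hand": -0.35},{"delta_pos": [0.33,0.43,0],"turn": [0,0,0],"hand": -0.35},{"delta_pos": [0.33,0.43,0],"turn": [0,0,0],"hand": -0.35},{"delta_pos": [0.33,0.43,0],"turn": [0,0,0],"hand": -0.35}])

```text
time: 26.72
position: [510.1, -298.8, 146.9]
ee_rot: [-2.84, 1.21, -0.395]
force: [-0.4, 0.2, -0.2]
grip_width: 27.2
```

```bash
python3 tk.py w15.png | head -7
```

```text
t 26.73 j [-0.25  0.31 -0.4   0.02 -0.6   1.  ] pos [ 510.1 -298.8  146.9] F [-0.4  0.2 -0.2] w 27.2
[  19.6 -144.2   72.6] q tcp 1.2845873501224299
tab [312.7 176.8] q tab [1.243] [-0.  -0.7]
1.2 [[321.0, 249.0], [325.0, 270.0], [330.0, 294.0]]
1.25 [[314.0, 249.0], [317.0, 270.0], [322.0, 294.0]]
1.3 [[307.0, 250.0], [310.0, 270.0], [314.0, 295.0]]
250 [160, 160, 159, 156, 125, 120, 121, 121, 119, 62, 29, 88, 139, 138, 136, 137, 137, 136, 133, 130, 135, 138, 141, 143, 145, 146, 148, 147, 148, 147, 146, 145, 143, 140, 132, 115, 122, 121, 119, 103, 30, 52, 118, 120, 120, 121, 121, 118, 116, 117]
```

Request:
arm_command(targets=[{"delta_pos": [-0.27,-0.28,-0.1],"turn": [0,0,0],"hand": -0.2},{"delta_pos": [-0.27,-0.28,-0.1],"turn": [0,0,0],"hand": -0.2},{"delta_pos": [-1,-0.1,1.6],"turn": [0,0,0],"hand": -0.1},{"delta_pos": [-2.1,0.2,3.7],"turn": [0,0,0],"hand": 0},{"delta_pos": [-5,2,7],"turn": [0,0,0],"hand": 0},{"delta_pos": [-9,6.4,7.1],"turn": [0,0,0],"hand": 0},{"delta_pos": [-9,6.4,7.1],"turn": [0,0,0],"hand": 0},{"delta_pos": [-9,6.4,7.1],"turn": [0,0,0],"hand": 0}])

```text
time: 27.78
position: [420.6, -234.8, 219.5]
ee_rot: [-2.84, 1.209, -0.4]
force: [1.3, -0.0, 0.3]
grip_width: 42.5
```

```bash
cat > chk.py <<'E'
from fk import *
from plant import imaging
p=np.load("p3.npy")
def meas(im,m):
    b,g,r=[x.astype(float) for x in cv2.split(im)]
    mk=np.uint8((r>120)&(g<80)&(b<80));n,l,st,ce=cv2.connectedComponentsWithStats(mk);i=1+np.argmax(st[1:,4]);tab=ce[i]
    arm=[]
    gr=im.max(2).astype(float)
    for y in range(102,150,4):
        row=cv2.GaussianBlur(gr,(0,0),.7)[y];x=np.where(row<70)[0];x=x[(x>270)&(x<330)]
        xl,xr=x.min(),x.max()
        fl=xl-(70-row[xl])/(row[xl-1]-row[xl]);fr=xr+(70-row[xr])/(row[xr+1]-row[xr]);arm.append(((fl+fr)/2,y))
    # top disc of the knob: bright
    k=np.uint8((gr>172)&(np.hypot(*(np.indices(gr.shape)-np.array([80,303])[:,None,None]))<22));n,l,st,ce=cv2.connectedComponentsWithStats(k);i=1+np.argmax(st[1:,4])
    return tab,np.array(arm),ce[i],st[i]
for im,m in((cv2.imread("pics/w14.png"),np.load("w14.npy",allow_pickle=True).item()),None or (None,None)):
    if im is None: c=log();m=imaging.camera_model("wrist");im=imaging.snapshot("wrist");cv2.imwrite("pics/w16.png",im)
    tab,arm,kn,st=meas(im,m)
    def f(x):
        q,t,dx,dy=x;P=lambda h,r,a:np.array(thick(a,h,r))+[dx,dy,0]
        l=proj(b2w([P(22,s,q) for s in range(91)],p),m)
        r=[.4*(np.interp(v,l[::-1,1],l[::-1,0])-u) for u,v in arm]
        return r+list(proj(b2w([P(56,75,q)],p),m)[0]-kn)+list(proj(b2w([P(5,108,t)],p),m)[0]-tab)
    s=least_squares(f,[1.23,1.24,0,0]);print(tab.round(1),kn.round(1),st,arm[[0,-1]].round(1).tolist(),"q,t,d",s.x.round(4),"res",np.abs(s.fun).max().round(2))
E
python3 chk.py
```

```text
[298.4  20.5] [304.2  79.4] [291  67  26  26 490] [[300.4, 102.0], [296.9, 146.0]] q,t,d [ 1.2433  1.2492 -0.3577 -0.5114] res 0.75
t 27.77 j [-0.15  0.04 -0.55  0.05 -0.72  0.88] pos [ 420.6 -234.8  219.5] F [ 1.3 -0.   0.3] w 42.5
[300.2  22.6] [303.4  81.3] [290  69  26  26 481] [[300.4, 102.0], [298.4, 146.0]] q,t,d [ 1.2676  1.2509 -0.3819 -0.6781] res 0.6
```

```bash
sed -i 's/range(102,150,4)/range(100,136,3)/; s/gr>172/gr>188/; s/res",/res",s.fun.round(2),/' chk.py; python3 chk.py; python3 - <<'E'
import cv2
for n in("w14","w16"):
    im=cv2.imread(f"pics/{n}.png").max(2)
    for y in(74,80,86): print(n,y,im[y,284:326].tolist())
    print([int(v) for v in im[60:100,306]])
E
```

```text
[298.4  20.5] [297.5  78. ] [294  68  10  21  91] [[300.3, 100.0], [299.1, 133.0]] q,t,d [ 1.3618  1.296  -2.507  -5.1115] res [-1.09 -0.96 -0.75 -0.56 -0.43 -0.25 -0.08  0.05  0.22  0.43  0.57  0.72
  0.76  0.99 -0.02 -1.12] 1.12
t 27.82 j [-0.15  0.04 -0.55  0.05 -0.72  0.88] pos [ 421.  -235.   219.1] F [ 0.1 -0.8 -0. ] w 42.7
[300.   23.3] [296.7  80. ] [293  71  11  20  97] [[300.3, 100.0], [299.9, 133.0]] q,t,d [ 1.3837  1.2977 -2.3323 -5.3225] res [-1.13 -0.98 -0.8  -0.64 -0.44 -0.31 -0.13  0.06  0.2   0.36  0.52  0.65
  0.95  1.34 -0.03 -1.53] 1.53
w14 74 [135, 139, 131, 128, 131, 142, 157, 174, 174, 172, 175, 186, 194, 194, 192, 190, 189, 188, 187, 186, 185, 185, 183, 183, 181, 181, 180, 179, 178, 177, 175, 173, 170, 163, 147, 121, 113, 114, 113, 112, 111, 111]
w14 80 [130, 129, 129, 128, 128, 128, 116, 116, 169, 186, 196, 197, 194, 191, 189, 188, 188, 187, 186, 185, 184, 183, 183, 182, 181, 180, 179, 178, 177, 176, 175, 174, 173, 169, 162, 149, 119, 113, 113, 112, 108, 104]
w14 86 [128, 128, 127, 126, 124, 122, 105, 49, 45, 98, 159, 188, 192, 191, 190, 188, 186, 186, 185, 1
[... 455 characters left out ...]
8, 176, 173, 168, 153, 129, 114, 111, 112, 113, 114, 115, 113, 112, 112]
w16 80 [130, 132, 132, 132, 131, 131, 143, 175, 180, 189, 197, 195, 193, 190, 189, 189, 187, 187, 186, 185, 184, 183, 183, 182, 181, 180, 179, 178, 177, 176, 174, 172, 167, 158, 136, 114, 112, 113, 113, 111, 110, 110]
w16 86 [129, 129, 128, 128, 127, 116, 79, 78, 138, 184, 195, 195, 193, 190, 188, 187, 186, 186, 185, 184, 183, 183, 182, 181, 180, 179, 178, 177, 176, 176, 174, 170, 165, 152, 122, 109, 108, 108, 109, 109, 109, 110]
[88, 89, 88, 83, 120, 130, 132, 135, 144, 167, 184, 185, 184, 184, 184, 184, 183, 183, 183, 182, 183, 182, 182, 182, 182, 182, 182, 182, 182, 181, 182, 181, 180, 180, 177, 170, 137, 60, 31, 32]
```

```bash
python3 - <<'E'
s=open("chk.py").read()
s=s.replace('k=np.uint8((gr>172)','k=np.uint8((gr>188)')
s=s.replace("tab,arm,kn,st=meas(im,m)","tab,arm,kn,st=meas(im,m); kn=np.array(KN.pop(0))")
s=s.replace('if im is None: c=log();m=imaging.camera_model("wrist");im=imaging.snapshot("wrist");cv2.imwrite("pics/w16.png",im)','''if im is None:
        m=imaging.camera_model("wrist");im=cv2.imread("pics/w16.png")''')
s=s.replace("p=np.load","KN=[(305.6,80),(304.6,82.2)]\np=np.load",1)
open("chk2.py","w").write(s)
E
python3 chk2.py
```

```text
[298.4  20.5] [305.6  80. ] [294  68  10  21  91] [[300.3, 100.0], [299.1, 133.0]] q,t,d [ 1.2283  1.2459 -0.3083 -0.1165] res [-0.03 -0.06 -0.01  0.01 -0.01 -0.    0.01 -0.02 -0.01  0.04  0.02  0.01
  0.02 -0.13 -0.01  0.13] 0.13
[300.   23.3] [304.6  82.2] [293  71  11  20  97] [[300.3, 100.0], [299.9, 133.0]] q,t,d [ 1.2541  1.248  -0.4808 -0.4322] res [-0.06 -0.06 -0.04 -0.04  0.   -0.02  0.01  0.04  0.02  0.03  0.02  0.
  0.03  0.09  0.   -0.09] 0.09
```

```bash
python3 - <<'E'
from fk import *
from plant import imaging
p=np.load("p3.npy");log()
for n in("top","scene"):
    a=cv2.imread(f"pics/{n}0.png");b=imaging.snapshot(n);cv2.imwrite(f"pics/{n}1.png",b)
    d=np.uint8(cv2.absdiff(a,b).max(2)>45);k,l,st,ce=cv2.connectedComponentsWithStats(cv2.morphologyEx(d,cv2.MORPH_CLOSE,np.ones((5,5))))
    print(n,[s[:5].tolist() for s in st[1:] if s[4]>25])
    m=imaging.camera_model(n);hsv=cv2.cvtColor(b,cv2.COLOR_BGR2HSV);mk=cv2.inRange(hsv,(3,150,60),(16,255,255))>0
    for q in(0,.1,.3): print(q,[bool(mk[int(round(v)),int(round(u))]) for u,v in proj(b2w([latch(q,24,30),latch(q,24,60),latch(q,45),latch(q,57)],p),m)])
E
```

```text
t 27.88 j [-0.15  0.04 -0.55  0.05 -0.72  0.88] pos [ 421.1 -235.2  218.7] F [ 0.5 -0.3 -0.6] w 42.7
top [[339, 152, 26, 31, 359], [366, 161, 32, 22, 424], [330, 177, 133, 138, 4292], [246, 183, 24, 44, 669], [309, 183, 13, 44, 218], [11, 256, 84, 40, 1892], [546, 308, 21, 33, 390], [259, 310, 106, 33, 794], [229, 339, 120, 61, 3887], [0, 377, 190, 23, 1910]]
0 [True, True, True, True]
0.1 [True, True, True, True]
0.3 [False, False, False, False]
scene [[234, 0, 227, 143, 8441], [442, 0, 14, 17, 164], [464, 0, 25, 22, 280], [418, 61, 27, 28, 191], [207, 72, 23, 31, 341], [166, 81, 11, 23, 120], [181, 106, 62, 72, 1083], [314, 116, 118, 70, 1965], [122, 122, 9, 11, 41], [610, 132, 30, 51, 713], [123, 141, 11, 10, 57], [471, 180, 13, 19, 120], [231, 186, 61, 36, 997], [477, 198, 10, 12, 53], [363, 231, 53, 52, 1434], [354, 234, 14, 16, 116]]
0 [True, True, True, True]
0.1 [True, True, False, False]
0.3 [True, False, False, False]
```

```bash
python3 -c "
from plant import workorder
print(workorder.finish_job())"
```

```text
the job is handed in; nothing more can be done
None
```

The dough sheeter is set up as asked and the job is handed in, at about 28 s of the 72 s allowed. No verdict was reported.

**What I did:**
1. Swung the orange lever out to about 1.5 rad.
2. Picked up the small yellow cassette from the tray. I set it down once and regripped it, because wrist joint j5 reached its -0.16 limit (read -0.161) at full tilt.
3. Laid the cassette in the bay and swung the orange lever shut over it.
4. Turned the black thickness lever onto the red tab in two steps. The first left it about 0.02 rad short.

**Last checks:**
- **Cassette:** it met the bay floor at tool height 57.6 mm, where 57.7 mm was expected, pressed in with about 26 N.
- **Orange lever:** it was on its stop, moving only 0.5 mm as the push rose to 16 N. The scene camera shows it at 0; the top view cannot tell 0 from 0.1 rad.
- **Thickness lever:** it measured 1.254 rad against the tab's 1.248 rad, about 0.3° apart and within what the pictures can resolve. An automatic detection of the knob disagreed because of shading on its side. I replaced that knob position with one read from the pixel values.
- **Tab and other things:** the tab stayed at its measured angle throughout. Before-and-after pictures, compared by code only, show no change at the bottle, scraper, pastry wheel or blue cassette. One changed patch beside the bowl in the top view I took for the arm's shadow, because the scene view shows no change there.

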